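# Stow the red-capped jar and snap the rack's keeper bar shut

## Robot

A 7-joint arm with a two-finger parallel gripper is mounted at the origin on the work surface. World frame = base frame: x ahead of the robot, y to its left, z up, the work surface at z = 0. Lengths are in m, angles in degrees, forces in N, time in s.
With the tool pointing down it reaches from about 0.35 to 0.9 m from the base axis. Payload 19.9 kg.
Tool frame: the origin (TCP) lies on the centre line of the jaws, within the pads' length; the fingertips stand 19 mm ahead of it and the grasp point (between the pads) is the TCP; z points along the fingers, y is the direction in which the jaws open and shut (so a half turn about z gives the same grasp; the last joint's range is limited). The gripper opens to 85 mm and grips with 20 to 120 N. Pads are 22 mm wide; open, the fingers measure 114 mm over their backs; the gripper's body (76 mm by 85 mm) begins 54 mm behind the grasp point. The pads swing forward as they close: fully open they stand 13 mm farther back than shut.
Start: joints at [62.997, 23.915, -0.59, 92.452, 0.269, 63.638, -3.037], TCP at [0.26, -0.568, 0.25] pointing down, gripper open.
Joint ranges: [-161.28, 161.28], [-22.2, 115.67], [-73.04, 71.86], [3.21, 147.25], [-68.34, 248.33], [10.77, 114.83], [-161.83, 161.83]. Speed limits (degrees/s): [108.29, 108.29, 136.94, 136.94, 172.46, 172.46, 172.46].

## Interface

Orientations are given as [roll, pitch, yaw] about the fixed x, y, z axes, in that order (R = Rz(yaw) Ry(pitch) Rx(roll)).
In Python, from rig import bot gives the robot as it stands.
- The arm moves only by the tool play_rows, never from a script. Its argument "moves" is text: rows parted by semicolons, each of 7 numbers parted by spaces: the shift along the tool's x, y, z in m, then the turn, a rotation vector about the tool's x, y, z in degrees, then the opening in per cent of the stroke, from 0 (shut) to 100 (fully open). In form: dx dy dz wx wy wz gripper; .... A call has 1 to 5 rows; each row shifts and turns the commanded pose from where the row before left it, along the tool's axes as they then stand; what a row does not reach is not made up. A row lasts 1/12 s, in which the tool goes at most 41.7 mm and 7.16 degrees, less where a joint would pass 70% of its speed; a pose out of reach is approached as far as the arm can. A call with a gripper value outside its range is refused whole. The fingers move at their own pace and stop on an object; "force" is the grip in N (left out, the last holds). Time passes only in rows, so rows that do not move let the fingers close. It gives the time, the measured TCP pose, the force and the opening at its end, in the units of the state.
- bot.sense(): the state, without advancing time (a new reading comes with each control period).
- bot.capture(name): name is "scene" or "top"; returns a dict with "image" (420x560x3 uint8, red, green, blue), "range_z" (420x560 float32, m along the optical axis (not along the pixel's ray), 0 where there is no reading), "camera_matrix" (3x3 intrinsics, pixels), "dist" ([k1, k2, p1, p2, k3] as OpenCV has them; the pictures are not rectified), "position" and "attitude" of the camera in the world. Camera axes: x right, y down, z forward; pixel columns grow to the right and rows downward; lengths in m; the calibration is good to about 2 mm. A picture is of the moment at which its call begins.
- bot.sign_off(): hands the job in, once; it reports no verdict.
The state is a dict: "t": time; "q": joint angles; "qvel": joint speeds; "tau": joint torques, N m; "tcp_pos": TCP position; "eef_rot": TCP orientation; "force": force on the tool from outside, world axes, zero at the start; "moment": the same for the moment, N m; "grip_width": finger opening in m.
Only numpy, scipy, OpenCV 4.12 (cv2) and the standard library are available. Lean on these libraries where they do the work, as an engineer would, in place of code of your own. Each camera call takes 0.05 s, during which the arm holds its last target.

## Task

We are about to drive off: take the red-capped mini jar out of the white filling tray, put it fully home in the free pocket of the sloping jar rack, then swing the rack's keeper bar over the caps and press it down until it snaps past its ball catches and stays shut. Press with feeling, never with more than 5 kg on the rack or its bar, and leave the other jars and everything else on the counter where they are.

Things in the scene. Friction and masses are not known exactly. Their poses are not given: they have to be found in the camera images.
- jar_red: clear plastic mini jar with a RED screw cap, 60 g: a plain cylinder 38 mm in diameter and 64 mm tall (body 0-46 mm, cap 46-64 mm, same diameter), small chamfer at the foot. Origin: centre of its underside; z points up through the cap. It starts upright in one of the tray's pockets.
- tray: white plastic filling tray, fixed, 58 x 166 x 24 mm (x, y, z), walls and floor 4 mm: one row along its y of three open 50 mm square pockets, centres at y = -54, 0, +54 mm. Origin: centre of its underside. A jar stands on the floor 4 mm above the origin; 44 mm of it shows above the rim. Close the fingers on a jar along the tray's x, where it is clear.
- rack: white sheet-steel jar rack, fixed to the counter, about 110 x 275 mm (x, y) and 230 mm high with its keeper bar shut, 275 mm with it open; two tea tins lie fixed on its lower shelf. Origin: on the counter beneath the middle of the bed; the front (low side of its slope) faces its -x.
- rack_bed: the rack's sloping bed: its z leans 26.4 deg (0.46 rad) from vertical to the rack's front, its x runs up the slope. Origin: pocket floor, mid row, 120 mm above the rack's origin. A sheet with four 42 mm holes lies at bed z 22-26, x -33 to 33 mm. Jars go in along -z of the bed, the tool tilted with it; caps leave 18 mm between them along y, so close the fingers along bed x.
- pocket0 (a point): centre of the floor of rack pocket 0, at bed (0, +84, 0) mm; axes as the bed's. Three of the four pockets hold jars, one is free (it varies): find it from the jars. A seated jar stands out 38 mm above the holed sheet.
- pocket1 (a point): centre of the floor of rack pocket 1, at bed (0, +28, 0) mm; axes as the bed's. Three of the four pockets hold jars, one is free (it varies): find it from the jars. A seated jar stands out 38 mm above the holed sheet.
- pocket2 (a point): centre of the floor of rack pocket 2, at bed (0, -28, 0) mm; axes as the bed's. Three of the four pockets hold jars, one is free (it varies): find it from the jars. A seated jar stands out 38 mm above the holed sheet.
- pocket3 (a point): centre of the floor of rack pocket 3, at bed (0, -84, 0) mm; axes as the bed's. Three of the four pockets hold jars, one is free (it varies): find it from the jars. A seated jar stands out 38 mm above the holed sheet.
- keeper (a joint): angle of the keeper bar, rad: 0 = shut across the caps against its stop; it grows as the bar swings up and back; starts open at 1.65 to 2.0. The bar is a U of 8 mm steel rod: two 62 mm arms at bed y = +-113 mm, hinged at their upper ends, and a cross piece along y with a black sleeve. Hinge friction 0.08 N m: it stays where it is left. It cannot shut over a jar over 3 mm proud.
- keeper_grip (a point): centre of the black sleeve in the middle of the bar's cross piece: 12 mm in diameter, 48 mm long along bed y, 62 mm from the hinge line. With the bar at angle q it lies at bed (60 - 62 cos q, 0, 73 + 62 sin q) mm; shut: (-2, 0, 73), 9 mm above the cap tops.
- keeper_hinge (a point): middle of the hinge line of the keeper bar, at bed (60, 0, 73) mm; axes as the bed's. The bar turns about bed y; nothing lies on this line between the rack's side plates (at bed y = +-121 mm, up to bed z = 86 mm).
- catch (a point): the left one of two brass spring ball plungers in the side plates, at bed (14, +-119, 78) mm; axes as the bed's. From 0.23 to 0.11 rad the bar's arms must be pushed past the balls: about 13 N on the sleeve along -z of the bed. Past about 0.1 rad they snap the bar on to 0 by themselves and hold it. Far up, a push straight down can bind by friction: push square to the arms there.
- jar_white: a mini jar like jar_red but with a white cap, standing in one of the rack's pockets; same size and same origin
- jar_black: a mini jar like jar_red but with a black cap, standing in one of the rack's pockets; same size and same origin
- jar_yellow: a mini jar like jar_red but with a yellow cap, standing in one of the rack's pockets; same size and same origin
- jar_green: a mini jar like jar_red but with a green cap, in another pocket of the tray; it stays there. Same size and origin.
- bowl: empty stainless steel bowl, 130 mm across, 50 mm high; origin under its centre. Leave alone.
- pestle: grey granite pestle standing on its thick end, 42 mm across, 132 mm high; origin under its centre. Leave alone.
- brush: red silicone pastry brush lying flat, 180 mm long along its x, 34 mm wide, 10 mm high; origin near the ferrule on the counter. Leave alone.
- cup: aluminium measuring cup, 60 mm across, 42 mm high, flat handle reaching 114 mm along its +x; origin under the cup's centre. Leave alone.
Not all that is in view belongs to the job. Leave any blue look-alike of the jar_red alone.

How it is judged:
By the outcome, as a careful person would: the job done as asked, in the order asked, and still so for the second after the job is handed in, with the robot touching nothing.
It also fails if it takes over 59 s, if anything falls off the work surface, if the arm or the gripper's body presses on something with over 40 N, if the wrist force passes 120 N, or if a joint passes its speed limit or range.

## Working session

There is one attempt and no reset: what is moved stays moved. The work goes in short steps, Python scripts to look and compute and a tool call to move; the robot and the scene stay as the last step left them, time stands still between calls to the robot, and variables do not carry over. Pictures are saved under pics/ and viewed, and the job is handed in when it is done.

Besides the shell and the picture viewer there is one more tool, called as name(argument=value, ...), one argument or row to a line, values as JSON. play_rows: Moves the arm, as the interface text tells. Its arguments: {"type":"object","properties":{"moves":{"type":"string"},"force":{"type":"number"}},"required":["moves"]}

```bash
mkdir -p pics; ls
python3 - <<'E'
from rig import bot
import cv2,numpy as np,pickle
print(bot.sense())
for n in("scene","top"):
    c=bot.capture(n);pickle.dump(c,open(f"{n}0.pkl","wb"))
    cv2.imwrite(f"pics/{n}0.png",c["image"][:,:,::-1])
    print(n,c["camera_matrix"],c["dist"],c["position"],c["attitude"])
E
```

```text
pics
{'t': 0.0, 'q': array([62.99733367, 23.94831534, -0.59080822, 92.48582195,  0.27054369,
       63.63756381, -3.03675622]), 'qvel': array([ 0.03383128,  0.00723457, -0.04127695, -0.01809485,  0.00769896,
       -0.08583804,  0.01498391]), 'tau': array([-2.77880663e-04, -8.64459372e+01,  6.78484663e-01, -4.34892440e+01,
        1.90751109e-02,  7.49316998e-03, -9.66560174e-05]), 'tcp_pos': array([ 0.26027823, -0.56786812,  0.24965503]), 'eef_rot': array([-1.79929907e+02,  6.16930354e-03,  2.46262947e+01]), 'force': array([ 0.81488058,  0.19994177, -0.6616561 ]), 'moment': array([-0.02066482, -0.00219411,  0.04043734]), 'grip_width': 0.08534425716207117}
scene [[479.26826512   0.         279.33854499]
 [  0.         479.26826512 217.41812262]
 [  0.           0.           1.        ]] [-0.04721424  0.          0.          0.          0.        ] [1.32552868 0.56235694 0.97698959] [-129.80096402   -1.04087362  127.97077135]
top [[411.40720043   0.         288.70201878]
 [  0.         411.40720043 206.12811825]
 [  0.           0.           1.        ]] [0.02044447 0.         0.         0.         0.        ] [ 0.39004678 -0.03150742  1.03171316] [-170.33723205    1.9573122   -91.18035857]
```

View pics/scene0.png

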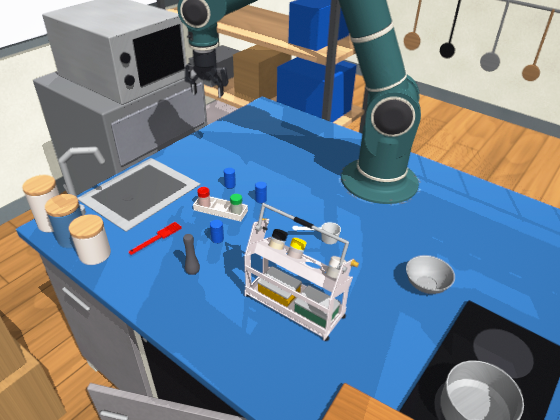

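View pics/top0.png

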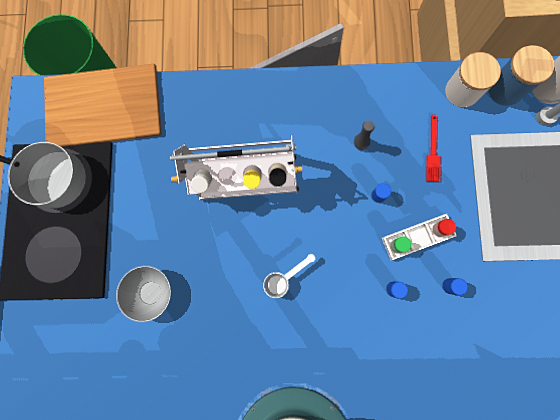

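```bash
cat > h.py <<'E'
import numpy as np,cv2,pickle
from scipy.spatial.transform import Rotation as R
def rpy(a): return R.from_euler('xyz',a,degrees=True).as_matrix()
def cloud(c):
    h,w=c["range_z"].shape
    u,v=np.meshgrid(np.arange(w),np.arange(h))
    p=np.stack([u,v],-1).reshape(-1,1,2).astype(np.float64)
    n=cv2.undistortPoints(p,c["camera_matrix"],c["dist"]).reshape(h,w,2)
    z=c["range_z"]
    P=np.dstack([n[...,0]*z,n[...,1]*z,z])
    W=P@rpy(c["attitude"]).T+c["position"]; W[z<=0]=np.nan
    return W
def proj(c,X):
    Rm=rpy(c["attitude"]); t=-Rm.T@np.array(c["position"])
    return cv2.projectPoints(np.atleast_2d(np.array(X,float)),cv2.Rodrigues(Rm.T)[0],t,c["camera_matrix"],c["dist"])[0].reshape(-1,2)
E
python3 - <<'E'
from h import *
for n in("scene","top"):
    c=pickle.load(open(n+"0.pkl","rb"));W=cloud(c)
    im=c["image"];hsv=cv2.cvtColor(im,cv2.COLOR_RGB2HSV)
    H,S,V=[hsv[...,i].astype(int) for i in range(3)]
    print(n)
    for nm,m in dict(red=((H<8)|(H>172))&(S>150)&(V>90),green=(abs(H-65)<15)&(S>150),yellow=(abs(H-27)<6)&(S>180),blue=(abs(H-113)<8)&(S>200)).items():
        k,l,st,ce=cv2.connectedComponentsWithStats(m.astype(np.uint8))
        for i in range(1,k):
            if 25<st[i,4]<1500:
                P=W[l==i];P=P[~np.isnan(P[:,0])]
                if len(P)==0: continue
                zt=np.percentile(P[:,2],95); T=P[P[:,2]>zt-.006]
                print(nm,ce[i].round(),st[i,4],"top",zt.round(4),"mid",((T.max(0)+T.min(0))/2).round(4),T.mean(0).round(4),len(T), "ext",(T.max(0)-T.min(0)).round(3))
    e=W[...,2]
    cv2.imwrite(f"pics/{n}_rack.png",cv2.resize(im[190:350,220:380] if n=="scene" else im[120:270,150:320],None,fx=4.5 if n=="scene" else 4,fy=4.5 if n=="scene" else 4,interpolation=cv2.INTER_CUBIC)[:600,:,::-1])
    cv2.imwrite(f"pics/{n}_tray.png",cv2.resize(im[150:260,170:290] if n=="scene" else im[170:310,360:500],None,fx=4,fy=4,interpolation=cv2.INTER_CUBIC)[:,:,::-1])
E
```

```text
scene
red [203. 192.] 107 top 0.0701 mid [ 0.5011 -0.3671  0.0682] [ 0.5018 -0.3669  0.0676] 65 ext [0.038 0.036 0.008]
red [159. 236.] 333 top 0.0121 mid [ 0.7091 -0.3658  0.0104] [ 0.689  -0.3677  0.0091] 251 ext [0.176 0.039 0.009]
green [236. 199.] 111 top 0.0701 mid [ 0.462  -0.2618  0.0682] [ 0.4635 -0.2619  0.0673] 73 ext [0.04  0.038 0.008]
yellow [298. 243.] 132 top 0.1838 mid [0.6104 0.0755 0.1828] [0.6103 0.0773 0.1811] 50 ext [0.018 0.033 0.01 ]
yellow [275. 296.] 229 top 0.0487 mid [0.6707 0.0588 0.0483] [0.6794 0.0672 0.0463] 58 ext [0.029 0.093 0.011]
blue [343.  27.] 151 top 0.2911 mid [-0.2968 -0.3897  0.4234] [-0.5361 -0.5339  0.3416] 11 ext [0.772 0.462 0.277]
blue [342.  89.] 1028 top 0.0446 mid [-0.6524 -0.5889  0.044 ] [-0.6756 -0.5812  0.0433] 168 ext [0.21  0.096 0.01 ]
blue [229. 178.] 206 top 0.0648 mid [ 0.3652 -0.3845  0.0641] [ 0.3646 -0.382   0.063 ] 58 ext [0.038 0.037 0.01 ]
blue [260. 192.] 208 top 0.0648 mid [ 0.3585 -0.2481  0.0649] [ 0.3605 -0.2484  0.0629] 62 ext [0.036 0.036 0.011]
blue [216. 231.] 264 top 0.0655 mid [ 0.5895 -0.224   0.0637] [ 0
[... 155 characters left out ...]
 0.036 0.009]
red [446. 227.] 231 top 0.071 mid [ 0.4973 -0.3695  0.0687] [ 0.4972 -0.3692  0.0685] 190 ext [0.035 0.036 0.007]
green [402. 244.] 201 top 0.0714 mid [ 0.459  -0.2636  0.0697] [ 0.4593 -0.2635  0.0687] 190 ext [0.033 0.035 0.008]
yellow [252. 179.] 232 top 0.1846 mid [0.6023 0.0738 0.1825] [0.603  0.0746 0.1818] 101 ext [0.024 0.03  0.008]
blue [380. 193.] 155 top 0.0665 mid [ 0.5864 -0.226   0.0643] [ 0.5868 -0.2263  0.0641] 97 ext [0.034 0.036 0.007]
blue [451. 286.] 169 top 0.0662 mid [ 0.3604 -0.3838  0.0643] [ 0.3624 -0.3812  0.0641] 59 ext [0.034 0.037 0.008]
blue [392. 288.] 89 top 0.0661 mid [ 0.3561 -0.2457  0.064 ] [ 0.359  -0.2402  0.0638] 37 ext [0.034 0.032 0.007]
```

View pics/scene_rack.png

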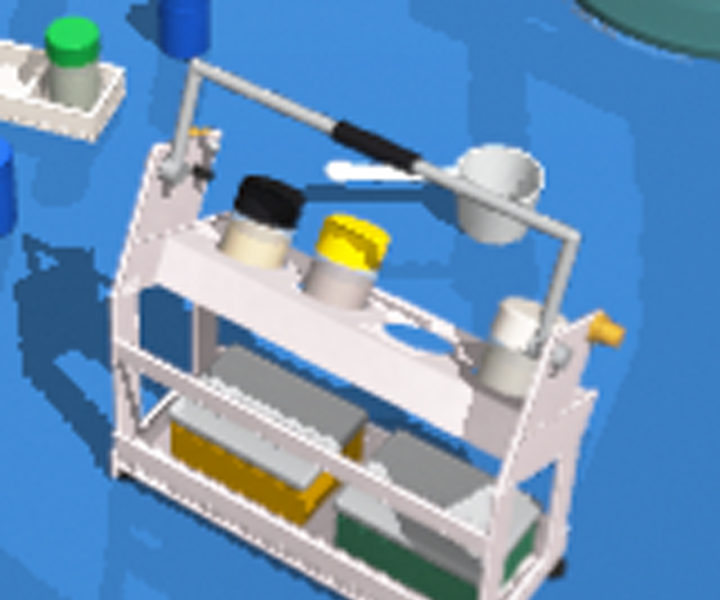

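View pics/top_rack.png

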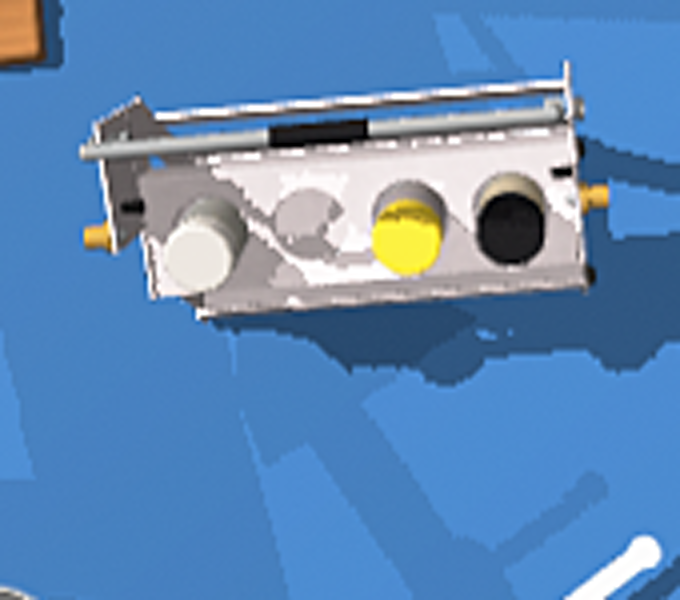

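View pics/top_tray.png

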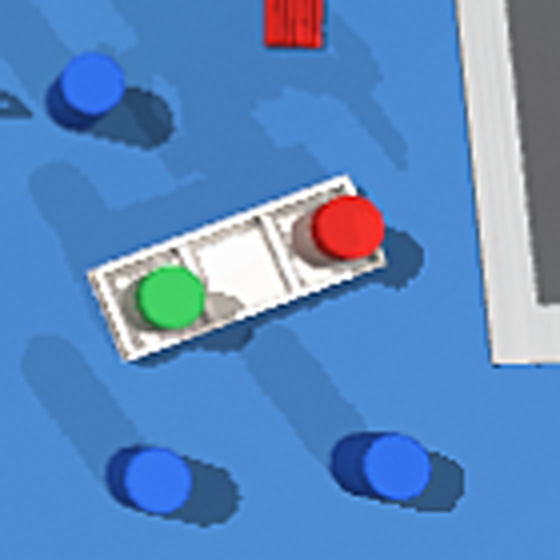

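```bash
cat > fit.py <<'E'
from h import *
from scipy.optimize import least_squares
A=0.46
def bedR(yaw): return R.from_euler('z',yaw).as_matrix()@R.from_euler('y',-A).as_matrix()
def tobed(P,p): # p=x,y,yaw,dz
    o=np.array([p[0],p[1],0.120+p[3]])
    return (P-o)@bedR(p[2])
JY=[84,-28,-84]
def res(B,occ=JY):
    B=B*1000; x,y,z=B.T
    r=[]
    ds=[]
    for j in occ:
        rho=np.hypot(x,y-j)
        dr=rho-19; dz=z-64
        d=np.where((dr<0)&(dz<0),-np.minimum(-dr,-dz),np.hypot(np.maximum(dr,0),np.maximum(dz,0)))
        ds.append(np.abs(d))
    return np.min(ds,0)
if __name__=="__main__":
    C={n:pickle.load(open(n+"0.pkl","rb")) for n in("scene","top")}
    p0=None
    for n,c in C.items():
        W=cloud(c).reshape(-1,3);W=W[~np.isnan(W[:,0])]
        p=np.array([0.63,0.1,0.09,0.0]) if p0 is None else p0
        for it in range(12):
            B=tobed(W,p)*1000
            mj=(np.abs(B[:,0])<30)&(np.abs(B[:,1])<108)&(B[:,2]>34)&(B[:,2]<74)
            ms=(np.abs(B[:,0])<31)&(np.abs(B[:,1])<105)&(np.abs(B[:,2]-26)<(8 if it<6 else 4))
            Pj,Ps=W[mj],W[ms]
            f=lambda q:np.r_[res(tobed(Pj,q)),(tobed(Ps,q)[:,2]*1000-26)*.7]
            s=least_squares(f,p,loss='soft_l1',f_scale=1.5,x_scale=[.01,.01,.05,.01]);p=s.x
        p0=p
        print(n,p.round(4),len(Pj),len(Ps),np.median(np.abs(f(p))))
        B=tobed(W,p)*1000
        # x extents of sheet, per-jar rms
        S=B[(np.abs(B[:,2]-26)<3)&(np.abs(B[:,1])<100)]
        print(" sheet x",np.percentile(S[:,0],[1,99]).round(1),"y of rack",np.percentile(B[(B[:,2]>60)&(B[:,2]<84)&(np.abs(B[:,0])<50)][:,1],[1,99]).round(1))
        # keeper: points above z 95
        K=B[(np.abs(B[:,1])<108)&(B[:,2]>90)&(B[:,2]<150)&(np.abs(B[:,0]-70)<60)]
        m=np.median(K,0);print(" keeper pts",len(K),m.round(1),"q",np.arctan2(m[2]-73,60-m[0]).round(3),"r",np.hypot(m[2]-73,60-m[0]).round(1),K.std(0).round(1))
        o=np.array([p[0],p[1],.12+p[3]])
        for nm,b in dict(p0top=(0,84,64),free=(0,28,26),freetop=(0,28,64)).items(): print(nm,(o+bedR(p[2])@(np.array(b)/1000)).round(4))
        # tray
        T=W[(abs(W[:,2]-.024)<.006)&(abs(W[:,0]-.48)<.1)&(abs(W[:,1]+.315)<.12)]
        r=cv2.minAreaRect((T[:,:2]*1000).astype(np.float32));print(" tray",r,len(T),np.median(T[:,2]))
E
python3 fit.py
```

```text
scene [ 0.6242  0.1035  0.0524 -0.0018] 629 421 0.8156984859811631
 sheet x [-329.5   42.1] y of rack [-124.7  137. ]
 keeper pts 341 [ 74.4   6.2 135.7] q 1.796 r 64.3 [ 2.4 59.5  3.1]
p0top [0.5914 0.1859 0.1755]
free [0.6112 0.1308 0.1415]
freetop [0.5943 0.13   0.1755]
 tray ((479.50103759765625, -301.8896484375), (182.25294494628906, 198.18605041503906), 89.74656677246094) 279 0.022264980722056404
top [ 0.6217  0.1041  0.0525 -0.0008] 894 1186 0.8021720460386774
 sheet x [-329.3   39.1] y of rack [-132.   132.4]
 keeper pts 526 [ 72.1  -0.2 137.6] q 1.756 r 65.8 [ 2.7 59.8  1.9]
p0top [0.5889 0.1865 0.1765]
free [0.6087 0.1314 0.1425]
freetop [0.5918 0.1305 0.1765]
 tray ((525.9471435546875, -300.4707946777344), (158.00311279296875, 167.87440490722656), 17.874908447265625) 415 0.023690669198122905
```

```bash
cat > plan.py <<'E'
from h import *
from rig import bot
RY=.0525; A=.46
def bedR(yaw=RY): return R.from_euler('z',yaw).as_matrix()@R.from_euler('y',-A).as_matrix()
RACK=np.array([.623,.1038,.12])
def bed2w(b,o=RACK): return o+bedR()@(np.array(b)/1000)
# tool aligned with bed: z=-bedz, y=+bedx, x=bed y -> x cross y = z: by x bx = -bz ok
def toolR(): 
    B=bedR(); return np.c_[B[:,1],B[:,0],-B[:,2]]
def toolRt(extra): # extra deg tilt about tool x
    return toolR()@R.from_euler('x',extra,degrees=True).as_matrix()
def plan(pos,Rm,N,cur=None,dm=4,da=2):
    s=bot.sense()
    p0,R0=(s["tcp_pos"],rpy(s["eef_rot"])) if cur is None else cur
    w=R.from_matrix(R0.T@Rm).as_rotvec()/N
    w=np.deg2rad(np.round(np.rad2deg(w),da)); r=R.from_rotvec(w).as_matrix()
    S=sum(np.linalg.matrix_power(r,k) for k in range(N))
    d=np.round(np.linalg.solve(S,R0.T@(np.array(pos)-p0)),dm)
    print(N,"rows:",d,np.rad2deg(w).round(da),"| mm/row %.1f deg/row %.2f"%(np.linalg.norm(d)*1000,np.rad2deg(np.linalg.norm(w))))
    p,q=p0.copy(),R0.copy()
    for k in range(N): p=p+q@d; q=q@r
    print("  ends",p.round(4),R.from_matrix(q).as_euler('xyz',degrees=True).round(2))
    return p,q
def st():
    s=bot.sense(); print("t",round(s["t"],2),"tcp",s["tcp_pos"].round(4),"rpy",s["eef_rot"].round(2),"F",s["force"].round(1),"w",round(s["grip_width"],4),"q",s["q"].round(1)); return s
E
python3 - <<'E'
from plan import *
c=plan([.499,-.368,.14],rpy([180,0,110]),15)
plan([.499,-.368,.054],rpy([180,0,110]),5,cur=c)
E
```

```text
15 rows: [0.0207 0.0095 0.0073] [-0.   -0.   -5.69] | mm/row 23.9 deg/row 5.69
  ends [ 0.4992 -0.3687  0.1403] [-1.7999e+02 -6.0000e-02  1.0998e+02]
5 rows: [0.0001 0.     0.0173] [-0.   -0.01 -0.  ] | mm/row 17.3 deg/row 0.01
  ends [ 0.499  -0.3681  0.0538] [-1.7999e+02 -1.0000e-02  1.0998e+02]
```

Candidates: the red-capped jar at top (446,227) / scene (203,192) in the white tray; the others are blue jars at top (380,193), (451,286), (392,288), all outside the tray, and the green one at (402,244). The enlarged crop confirms that the red cap is in the tray's right-hand pocket. The free rack pocket is pocket1: hole visible at top (227,173) between white and yellow.

play_rows(
  moves="0.0207 0.0095 0.0073 0 0 -5.69 85;0.0207 0.0095 0.0073 0 0 -5.69 85;0.0207 0.0095 0.0073 0 0 -5.69 85;0.0207 0.0095 0.0073 0 0 -5.69 85;0.0207 0.0095 0.0073 0 0 -5.69 85",
  force=40,
)

```text
t: 0.52
tcp_pos: [0.3719, -0.5457, 0.2129]
eef_rot: [-180.0, -0.0, 53.3]
force: [0.3, -0.6, -0.1]
grip_width: 0.0721
```

play_rows(
  moves="0.0207 0.0095 0.0073 0 0 -5.69 85;0.0207 0.0095 0.0073 0 0 -5.69 85;0.0207 0.0095 0.0073 0 0 -5.69 85;0.0207 0.0095 0.0073 0 0 -5.69 85;0.0207 0.0095 0.0073 0 0 -5.69 85",
)

```text
t: 0.93
tcp_pos: [0.4584, -0.4729, 0.1765]
eef_rot: [-180.0, -0.0, 81.8]
force: [-1.0, -1.1, -0.6]
grip_width: 0.0726
```

play_rows(
  moves="0.0207 0.0095 0.0073 0 0 -5.69 85;0.0207 0.0095 0.0073 0 0 -5.69 85;0.0207 0.0095 0.0073 0 0 -5.69 85;0.0207 0.0095 0.0073 0 0 -5.69 85;0.0207 0.0095 0.0073 0 0 -5.69 85",
)

```text
t: 1.35
tcp_pos: [0.4998, -0.3677, 0.1401]
eef_rot: [-180.0, -0.0, 110.3]
force: [0.6, 0.1, -0.0]
grip_width: 0.0724
```

play_rows(
  moves="0 0 0 0 0 0 85;0 0 0 0 0 0 85",
)

```text
t: 1.52
tcp_pos: [0.4995, -0.3679, 0.1403]
eef_rot: [-180.0, -0.1, 110.1]
force: [0.5, -1.2, -0.4]
grip_width: 0.0727
```

Run:
```python
from plan import *
st()
for n in("scene","top"):
    c=bot.capture(n)
    s=bot.sense()
    z=rpy(s["eef_rot"])
    im=c["image"].copy()
    pickle.dump(c,open(n+"1.pkl","wb"))
    u=proj(c,[s["tcp_pos"],s["tcp_pos"]+.019*z[:,2]]);print(u)
    x0,y0=(u[0]-70).astype(int); x0,y0=max(x0,0),max(y0,0)
    cr=cv2.resize(im[y0:y0+140,x0:x0+140],None,fx=4,fy=4,interpolation=cv2.INTER_CUBIC)
    for p in u: cv2.circle(cr,tuple(((p-[x0,y0])*4).astype(int)),3,(255,0,255),-1)
    cv2.imwrite(f"pics/{n}1.png",cr[:,:,::-1])
plan([.499,-.368,.054],rpy([180,0,110]),5)
```

```text
t 1.52 tcp [ 0.4995 -0.3679  0.1403] rpy [-1.7998e+02 -7.0000e-02  1.1005e+02] F [ 0.5 -1.2 -0.4] w 0.0727 q [ 50.   32.  -22.1  97.7  14.4  53.1  42.2]
[[201.03732815 170.46995444]
 [201.56134144 175.5485515 ]]
[[459.42997713 221.60847429]
 [456.17562302 222.74292421]]
5 rows: [0.0004 0.0001 0.0174] [-0.    0.   -0.03] | mm/row 17.4 deg/row 0.03
  ends [ 0.4988 -0.3679  0.0538] [-1.7998e+02  1.0000e-02  1.1000e+02]
```

play_rows(
  moves="0 0 0.017 0 0 0 85;0 0 0.017 0 0 0 85;0 0 0.017 0 0 0 85;0 0 0.017 0 0 0 85;0 0 0.017 0 0 0 85",
)

```text
t: 2.03
tcp_pos: [0.4989, -0.3704, 0.0551]
eef_rot: [-180.0, 0.0, 109.8]
force: [0.8, -0.7, 0.3]
grip_width: 0.0723
```

play_rows(
  moves="0 0 0.001 0 0 0 85;0 0 0 0 0 0 30;0 0 0 0 0 0 30;0 0 0 0 0 0 30;0 0 0 0 0 0 30",
  force=40,
)

```text
t: 2.45
tcp_pos: [0.4999, -0.3697, 0.0562]
eef_rot: [180.0, 0.1, 109.9]
force: [-1.7, 0.1, 5.6]
grip_width: 0.0358
```

play_rows(
  moves="0 0 0 0 0 0 30;0 0 0 0 0 0 30;0 0 0 0 0 0 30",
)

```text
t: 2.7
tcp_pos: [0.4998, -0.3697, 0.0562]
eef_rot: [180.0, 0.1, 110.0]
force: [-1.3, -0.4, 6.6]
grip_width: 0.0362
```

Run:
```python
from plan import *
st()
for n in("scene","top"):
    c=bot.capture(n);im=c["image"]
    u=proj(c,[bot.sense()["tcp_pos"]])[0]
    x0,y0=(u-50).astype(int)
    cv2.imwrite(f"pics/{n}2.png",cv2.resize(im[y0:y0+100,x0:x0+100],None,fx=5,fy=5,interpolation=cv2.INTER_CUBIC)[:,:,::-1])
```

```text
t 2.7 tcp [ 0.4998 -0.3697  0.0562] rpy [1.7996e+02 1.0000e-01 1.0995e+02] F [-1.3 -0.4  6.6] w 0.0362 q [ 48.3  38.5 -19.9  99.8  17.6  44.7  39.8]
```

View pics/scene2.png

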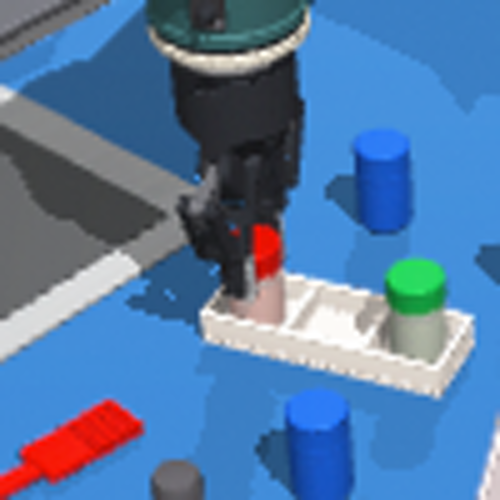

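play_rows(
  moves="0 0 -0.008 0 0 0 30;0 0 -0.02 0 0 0 30;0 0 -0.035 0 0 0 30;0 0 -0.035 0 0 0 30;0 0 -0.035 0 0 0 30",
)

```text
t: 3.22
tcp_pos: [0.4992, -0.3687, 0.1902]
eef_rot: [180.0, 0.0, 110.0]
force: [0.2, -0.6, -0.9]
grip_width: 0.0363
```

play_rows(
  moves="0 0 -0.035 0 0 0 30;0 0 -0.035 0 0 0 30;0 0 -0.03 0 0 0 30;0 0 -0.01 0 0 0 30;0 0 0 0 0 0 30",
)

```text
t: 3.63
tcp_pos: [0.5002, -0.3693, 0.3016]
eef_rot: [179.8, 0.3, 110.0]
force: [0.3, 0.4, -1.4]
grip_width: 0.0361
```

Run:
```python
from plan import *
st()
for n in("scene","top"):
    c=bot.capture(n);im=c["image"]
    u=proj(c,[bot.sense()["tcp_pos"]])[0]
    x0,y0=np.maximum((u-50).astype(int),0)
    cv2.imwrite(f"pics/{n}3.png",cv2.resize(im[y0:y0+100,x0:x0+100],None,fx=5,fy=5,interpolation=cv2.INTER_CUBIC)[:,:,::-1])
print(bed2w((0,28,200)),bed2w((0,28,118)))
c=plan(bed2w((0,28,200)),toolR(),20)
plan(bed2w((0,28,118)),toolR(),5,cur=c)
```

```text
t 3.63 tcp [ 0.5002 -0.3693  0.3016] rpy [179.85   0.26 109.97] F [ 0.3  0.4 -1.4] w 0.0361 q [ 51.9  22.8 -24.5  89.1   9.9  70.   45.7]
[0.53286339 0.12710211 0.2992105 ] [0.56921698 0.12901243 0.22573419]
20 rows: [0.024  0.0068 0.0012] [-1.31 -0.19  0.83] | mm/row 25.0 deg/row 1.56
  ends [0.5333 0.1273 0.2985] [ 1.5363e+02 -8.0000e-02  9.3090e+01]
5 rows: [-0.0001 -0.      0.0162] [ 0.   -0.02  0.01] | mm/row 16.2 deg/row 0.02
  ends [0.5693 0.1288 0.226 ] [ 1.5363e+02 -1.0000e-02  9.3000e+01]
```

View pics/scene3.png

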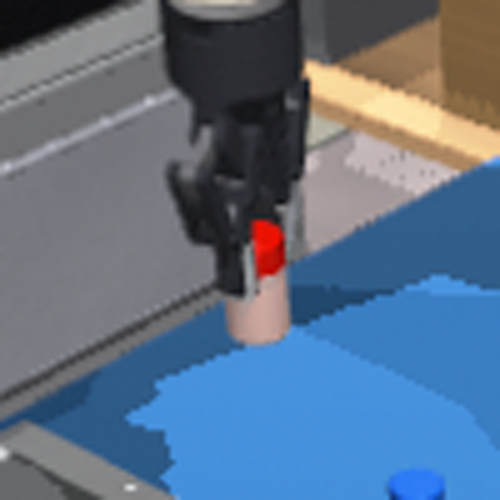

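The jar is held upright between the pads and has lifted clear of the tray. Next, the carry to the rack.

play_rows(
  moves="0.024 0.0068 0.0012 -1.31 -0.19 0.83 30;0.024 0.0068 0.0012 -1.31 -0.19 0.83 30;0.024 0.0068 0.0012 -1.31 -0.19 0.83 30;0.024 0.0068 0.0012 -1.31 -0.19 0.83 30;0.024 0.0068 0.0012 -1.31 -0.19 0.83 30",
)

```text
t: 4.15
tcp_pos: [0.4933, -0.243, 0.291]
eef_rot: [173.5, 0.6, 105.7]
force: [-0.3, 0.6, -0.7]
grip_width: 0.0361
```

play_rows(
  moves="0.024 0.0068 0.0012 -1.31 -0.19 0.83 30;0.024 0.0068 0.0012 -1.31 -0.19 0.83 30;0.024 0.0068 0.0012 -1.31 -0.19 0.83 30;0.024 0.0068 0.0012 -1.31 -0.19 0.83 30;0.024 0.0068 0.0012 -1.31 -0.19 0.83 30",
)

```text
t: 4.57
tcp_pos: [0.4975, -0.1184, 0.289]
eef_rot: [166.9, 0.8, 101.5]
force: [0.7, 0.4, -0.4]
grip_width: 0.036
```

play_rows(
  moves="0.024 0.0068 0.0012 -1.31 -0.19 0.83 30;0.024 0.0068 0.0012 -1.31 -0.19 0.83 30;0.024 0.0068 0.0012 -1.31 -0.19 0.83 30;0.024 0.0068 0.0012 -1.31 -0.19 0.83 30;0.024 0.0068 0.0012 -1.31 -0.19 0.83 30",
)

```text
t: 4.98
tcp_pos: [0.5109, 0.0055, 0.2908]
eef_rot: [160.2, 0.6, 97.2]
force: [-0.2, -0.4, -1.1]
grip_width: 0.0363
```

play_rows(
  moves="0.024 0.0068 0.0012 -1.31 -0.19 0.83 30;0.024 0.0068 0.0012 -1.31 -0.19 0.83 30;0.024 0.0068 0.0012 -1.31 -0.19 0.83 30;0.024 0.0068 0.0012 -1.31 -0.19 0.83 30;0.024 0.0068 0.0012 -1.31 -0.19 0.83 30",
)

```text
t: 5.4
tcp_pos: [0.5329, 0.1282, 0.2975]
eef_rot: [153.7, -0.1, 93.1]
force: [0.7, 0.0, -0.4]
grip_width: 0.036
```

play_rows(
  moves="0 0 0 0 0 0 30;0 0 0 0 0 0 30",
)

```text
t: 5.57
tcp_pos: [0.5327, 0.1283, 0.2973]
eef_rot: [153.8, -0.1, 93.2]
force: [-0.3, -0.2, -1.1]
grip_width: 0.0363
```

Run:
```python
from plan import *
s=st()
for n in("scene","top"):
    c=bot.capture(n);im=c["image"];pickle.dump(c,open(n+"4.pkl","wb"))
    u=proj(c,[s["tcp_pos"]])[0]
    x0,y0=np.maximum((u-60).astype(int),0)
    cv2.imwrite(f"pics/{n}4.png",cv2.resize(im[y0:y0+120,x0:x0+120],None,fx=5,fy=5,interpolation=cv2.INTER_CUBIC)[:,:,::-1])
    # jar points: in tool frame
    W=cloud(c);T=(W-s["tcp_pos"])@rpy(s["eef_rot"])*1000
    hsv=cv2.cvtColor(im,cv2.COLOR_RGB2HSV).astype(int)
    near=(abs(T)<[35,30,75]).all(-1)
    red=((hsv[...,0]<8)|(hsv[...,0]>172))&(hsv[...,1]>150)&near
    print(n,"red",red.sum(),T[red].min(0).round(1),T[red].max(0).round(1))
    body=near&(T[...,2]>22)&(T[...,2]<60)
    b=T[body]; print(" body",len(b),b.min(0).round(1) if len(b) else '',b.max(0).round(1) if len(b) else '')
    if len(b)>15:
        from scipy.optimize import least_squares
        b=b[b[:,2]<45]
        f=lambda p:np.hypot(b[:,0]-p[0],b[:,1]-p[1])-19
        r=least_squares(f,[0,0],loss='soft_l1');print(" centre in tool xy",r.x.round(2),"rms",np.abs(f(r.x)).mean().round(2),"zmax",np.percentile(T[body][:,2],98).round(1))
plan(bed2w((0,28,118)),toolR(),5)
```

```text
t 5.57 tcp [0.5327 0.1283 0.2973] rpy [ 1.5376e+02 -1.1000e-01  9.3250e+01] F [-0.3 -0.2 -1.1] w 0.0363 q [ 24.    3.8 -46.  117.1  17.9  36.4 -30.3]
scene red 58 [  3.7 -17.5 -12.5] [19.8 19.1  5.5]
 body 198 [-17.6  -6.5  22.1] [20.1 21.7 53.1]
 centre in tool xy [ 0.37 -0.33] rms 1.35 zmax 51.8
top red 97 [-19.3 -11.2 -54.8] [-8.3 17.3  7.2]
 body 49 [-19.4  -6.8  22.1] [-5.7 17.3 48.4]
 centre in tool xy [-0.11 -1.52] rms 0.3 zmax 47.8
5 rows: [0.0001 0.0001 0.0161] [-0.02 -0.02  0.01] | mm/row 16.1 deg/row 0.03
  ends [0.5692 0.1289 0.2257] [ 1.5364e+02 -2.0000e-02  9.2990e+01]
```

View pics/scene4.png

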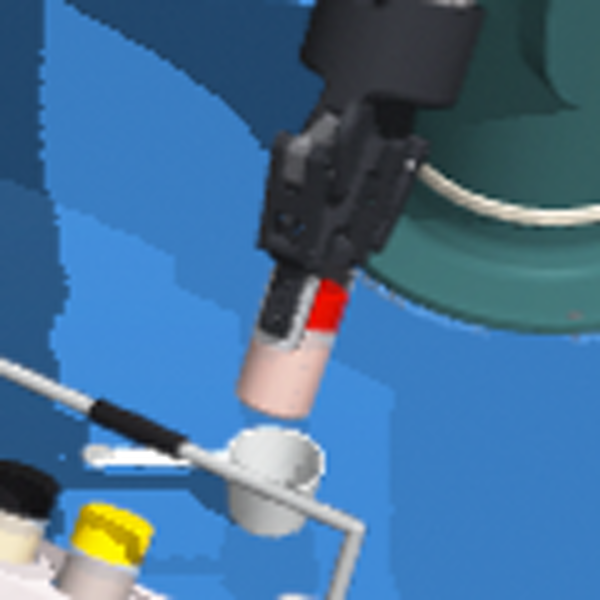

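View pics/top4.png

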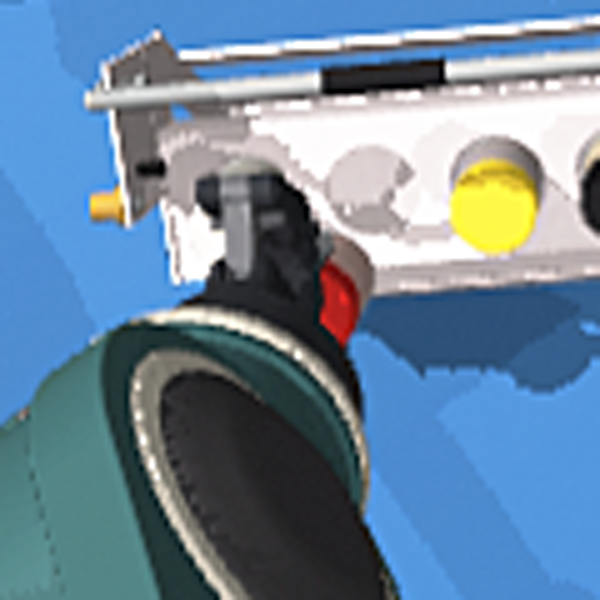

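```bash
sed -i 's/RACK=np.array.*/RACK=np.array([.6237,.1037,.12])/' plan.py
python3 - <<'E'
from plan import *
plan(bed2w((0,28,84)),toolR(),7)
E
```

```text
7 rows: [0.0001 0.0002 0.0164] [-0.01 -0.02  0.  ] | mm/row 16.4 deg/row 0.02
  ends [0.5851 0.1299 0.1954] [1.5367e+02 4.0000e-02 9.3020e+01]
```

play_rows(
  moves="0.0001 0.0002 0.0164 -0.01 -0.02 0 30;0.0001 0.0002 0.0164 -0.01 -0.02 0 30;0.0001 0.0002 0.0164 -0.01 -0.02 0 30;0.0001 0.0002 0.0164 -0.01 -0.02 0 30;0.0001 0.0002 0.0164 -0.01 -0.02 0 30",
)

```text
t: 6.08
tcp_pos: [0.571, 0.1282, 0.2243]
eef_rot: [153.7, 0.0, 93.0]
force: [0.4, -0.7, 0.7]
grip_width: 0.036
```

play_rows(
  moves="0.0001 0.0002 0.0164 -0.01 -0.02 0 30;0.0001 0.0002 0.0164 -0.01 -0.02 0 30;0 0 0 0 0 0 30;0 0 0 0 0 0 30",
)

```text
t: 6.42
tcp_pos: [0.5853, 0.1299, 0.1957]
eef_rot: [153.7, 0.0, 93.0]
force: [0.4, -1.0, -0.3]
grip_width: 0.0362
```

```bash
cat > look.py <<'E'
from plan import *
import sys
def look(tag,ctr,half=60,f=5):
    s=st()
    for n in("scene","top"):
        c=bot.capture(n);im=c["image"];pickle.dump(c,open(n+tag+".pkl","wb"))
        u=proj(c,[ctr])[0]
        x0,y0=np.maximum((u-half).astype(int),0)
        cv2.imwrite(f"pics/{n}{tag}.png",cv2.resize(im[y0:y0+2*half,x0:x0+2*half],None,fx=f,fy=f,interpolation=cv2.INTER_CUBIC)[:,:,::-1])
    return s
def tcpbed():
    s=bot.sense();return ((s["tcp_pos"]-RACK)@bedR()*1000).round(1)
E
python3 - <<'E'
from look import *
s=look("5",bed2w((0,28,40)),50,6);print(tcpbed())
for n in("scene","top"):
    c=pickle.load(open(n+"5.pkl","rb"))
    W=cloud(c);T=(W-s["tcp_pos"])@rpy(s["eef_rot"])*1000
    near=(abs(T)<[35,30,75]).all(-1)
    b=T[near&(T[...,2]>22)&(T[...,2]<46)]
    from scipy.optimize import least_squares
    f=lambda p:np.hypot(b[:,0]-p[0],b[:,1]-p[1])-19
    r=least_squares(f,[0,0],loss='soft_l1');print(n,len(b),r.x.round(2))
plan(bed2w((0,28,84)),toolR(),1)
E
```

```text
t 6.42 tcp [0.5853 0.1299 0.1957] rpy [1.5369e+02 4.0000e-02 9.2990e+01] F [ 0.4 -1.  -0.3] w 0.0362 q [ 13.6  18.4 -37.5 117.   41.9  28.5 -50.9]
[ 1.5 28.6 85.4]
scene 149 [ 0.28 -0.25]
top 28 [ 1.37 -1.2 ]
1 rows: [-0.0006 -0.0015  0.0014] [0.11 0.04 0.02] | mm/row 2.1 deg/row 0.12
  ends [0.585  0.1297 0.1953] [153.65  -0.    93.01]
```

View pics/scene5.png

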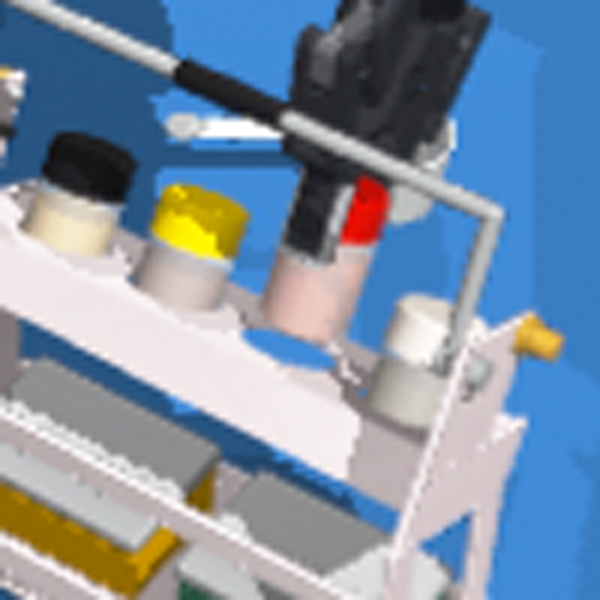

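View pics/top5.png

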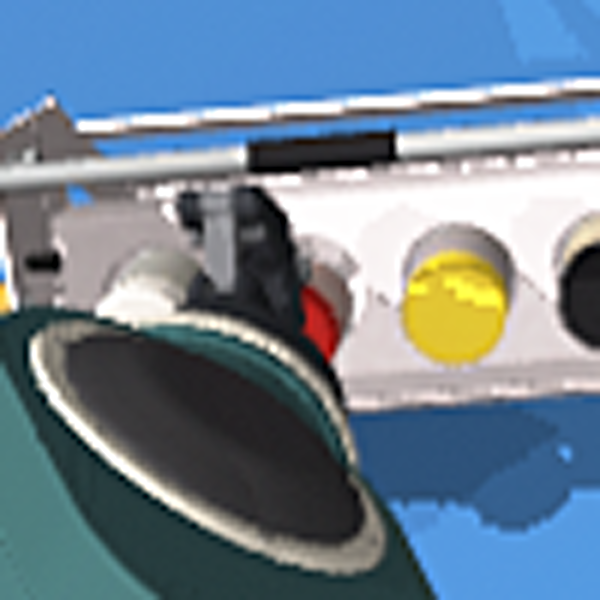

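play_rows(
  moves="-0.0009 -0.0015 0.001 0.1 0.04 0 30;0 0 0 0 0 0 30;0 0 0.003 0 0 0 30;0 0 0.003 0 0 0 30;0 0 0 0 0 0 30",
)

```text
t: 6.93
tcp_pos: [0.5877, 0.1298, 0.1892]
eef_rot: [153.7, 0.0, 93.0]
force: [-0.9, -0.6, -1.1]
grip_width: 0.0357
```

Run:
```python
from look import *
st();print(tcpbed())
```

```text
t 6.93 tcp [0.5877 0.1298 0.1892] rpy [153.67   0.    93.04] F [-0.9 -0.6 -1.1] w 0.0357 q [ 13.   19.2 -36.8 117.1  43.1  27.9 -51.9]
[-0.3 27.9 77.3]
```

play_rows(
  moves="0 0 0.002 0 0 0 30;0 0 0.002 0 0 0 30;0 0 0.002 0 0 0 30;0 0 0 0 0 0 30",
)

```text
t: 7.27
tcp_pos: [0.5913, 0.1301, 0.1846]
eef_rot: [153.6, -0.0, 93.0]
force: [8.3, -1.4, -0.4]
grip_width: 0.0359
```

Run:
```python
from look import *
s=look("6",bed2w((0,28,40)),50,6);print(tcpbed(), (s["force"]@bedR()).round(1))
```

```text
t 7.27 tcp [0.5913 0.1301 0.1846] rpy [ 1.5356e+02 -2.0000e-02  9.3040e+01] F [ 8.3 -1.4 -0.4] w 0.0359 q [ 12.4  19.8 -36.1 116.9  44.2  27.5 -52.8]
[ 0.9 28.  71.8] [ 7.2 -1.8 -4. ]
```

View pics/scene6.png

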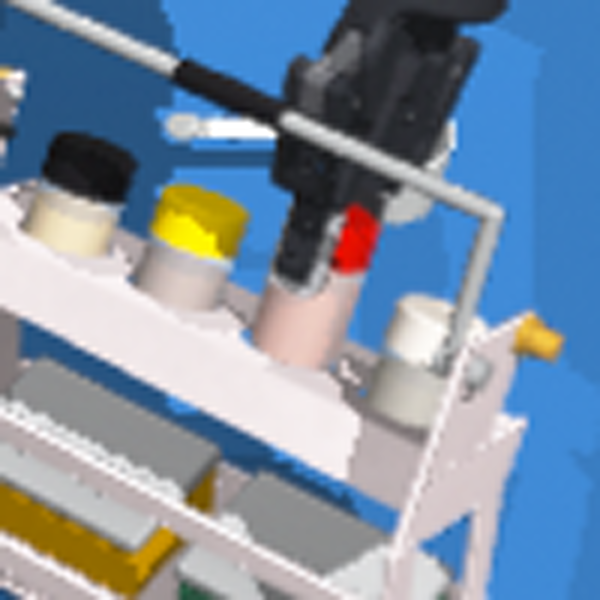

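play_rows(
  moves="0 0.0015 0 0 0 0 30;0 0 0.002 0 0 0 30;0 0 0.002 0 0 0 30;0 0 0 0 0 0 30",
)

```text
t: 7.7
tcp_pos: [0.5936, 0.1302, 0.1809]
eef_rot: [153.7, -0.0, 93.1]
force: [3.4, -1.6, -1.6]
grip_width: 0.0361
```

Run:
```python
from look import *
s=st();print(tcpbed(), (s["force"]@bedR()).round(1))
```

```text
t 7.7 tcp [0.5936 0.1302 0.1809] rpy [ 1.5366e+02 -1.0000e-02  9.3050e+01] F [ 3.4 -1.6 -1.6] w 0.0361 q [ 12.   20.4 -35.7 116.7  44.7  27.3 -53.2]
[ 1.3 28.1 67.3] [ 2.3 -1.8 -3. ]
```

play_rows(
  moves="-0.0003 0.0008 0.002 0 0 0 30;0 0 0.003 0 0 0 30;0 0 0.003 0 0 0 30;0 0 0 0 0 0 30",
)

```text
t: 8.03
tcp_pos: [0.5974, 0.1301, 0.1735]
eef_rot: [153.7, 0.0, 93.0]
force: [-0.8, 0.5, -1.2]
grip_width: 0.0361
```

Run:
```python
from look import *
s=st();print(tcpbed(), (s["force"]@bedR()).round(1))
```

```text
t 8.03 tcp [0.5974 0.1301 0.1735] rpy [1.5373e+02 1.0000e-02 9.3050e+01] F [-0.8  0.5 -1.2] w 0.0361 q [ 11.3  21.4 -34.9 116.5  46.   26.9 -54.2]
[ 1.5 27.7 59. ] [-1.3  0.5 -0.7]
```

play_rows(
  moves="0 0 0.002 0 0 0 30;0 0 0.002 0 0 0 30;0 0 0.001 0 0 0 30;0 0 0 0 0 0 30",
)

```text
t: 8.37
tcp_pos: [0.6, 0.1303, 0.1698]
eef_rot: [153.7, -0.0, 93.1]
force: [0.1, -1.1, -1.0]
grip_width: 0.0361
```

play_rows(
  moves="0 0 0.001 0 0 0 30;0 0 0 0 0 0 30",
)

```text
t: 8.53
tcp_pos: [0.6004, 0.1303, 0.169]
eef_rot: [153.7, -0.0, 93.0]
force: [-0.3, 0.3, -0.8]
grip_width: 0.0359
```

play_rows(
  moves="0 0 0.001 0 0 0 30;0 0 0 0 0 0 30",
)

```text
t: 8.7
tcp_pos: [0.6008, 0.1303, 0.1682]
eef_rot: [153.7, -0.0, 93.0]
force: [0.1, 0.3, -1.0]
grip_width: 0.0361
```

Run:
```python
from look import *
s=st();print(tcpbed(), (s["force"]@bedR()).round(1))
```

```text
t 8.7 tcp [0.6008 0.1303 0.1682] rpy [153.65  -0.    93.05] F [ 0.1  0.3 -1. ] w 0.0361 q [ 10.6  22.1 -34.1 116.3  47.1  26.4 -55.2]
[ 2.2 27.8 52.7] [-0.3  0.3 -1. ]
```

play_rows(
  moves="0 0 0.001 0 0 0 30;0 0 0 0 0 0 30",
)

```text
t: 8.87
tcp_pos: [0.6012, 0.1303, 0.1672]
eef_rot: [153.7, -0.0, 93.0]
force: [0.9, -0.1, -0.4]
grip_width: 0.0363
```

play_rows(
  moves="0 0 0.001 0 0 0 30;0 0 0 0 0 0 30",
)

```text
t: 9.03
tcp_pos: [0.6017, 0.1304, 0.1663]
eef_rot: [153.7, -0.0, 93.0]
force: [0.3, 0.7, -1.4]
grip_width: 0.0362
```

Run:
```python
from look import *
s=look("7",bed2w((0,28,40)),50,6);print(tcpbed(), (s["force"]@bedR()).round(1))
```

```text
t 9.03 tcp [0.6017 0.1304 0.1663] rpy [153.66  -0.    93.05] F [ 0.3  0.7 -1.4] w 0.0362 q [ 10.4  22.3 -33.9 116.3  47.4  26.3 -55.4]
[ 2.1 27.9 50.7] [-0.3  0.7 -1.4]
```

View pics/scene7.png

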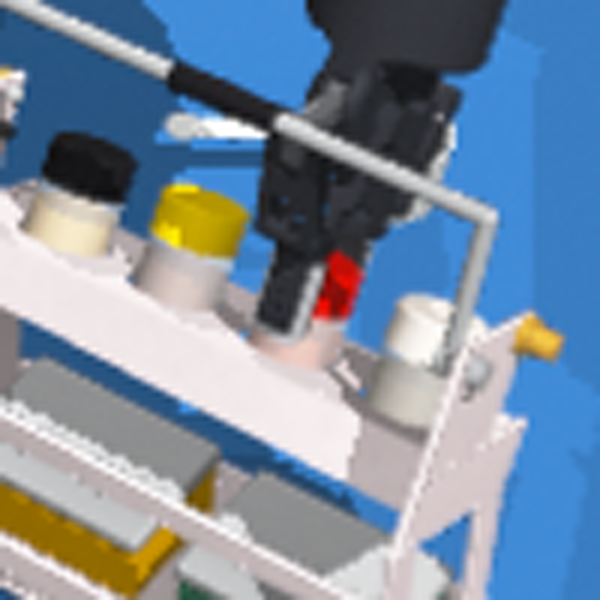

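play_rows(
  moves="0 0 0.001 0 0 0 30;0 0 0 0 0 0 30",
)

```text
t: 9.3
tcp_pos: [0.6019, 0.1306, 0.1662]
eef_rot: [153.6, 0.0, 93.1]
force: [-15.5, -3.0, 16.7]
grip_width: 0.0358
```

play_rows(
  moves="0 0 0.001 0 0 0 30;0 0 0 0 0 0 30",
)

```text
t: 9.47
tcp_pos: [0.6021, 0.1307, 0.1658]
eef_rot: [153.6, 0.1, 93.1]
force: [-26.1, -4.6, 31.6]
grip_width: 0.0363
```

Run:
```python
from look import *
s=st();print(tcpbed(), (s["force"]@bedR()).round(1))
```

```text
t 9.47 tcp [0.6021 0.1307 0.1658] rpy [1.536e+02 8.000e-02 9.307e+01] F [-26.1  -4.6  31.6] w 0.0363 q [ 10.2  22.4 -33.7 116.3  47.7  26.3 -55.7]
[ 2.2 28.1 50. ] [-9.5 -3.2 40. ]
```

play_rows(
  moves="0 0 -0.0018 0 0 0 30;0 0 0 0 0 0 40;0 0 0 0 0 0 50;0 0 0 0 0 0 65;0 0 0 0 0 0 65",
)

```text
t: 9.88
tcp_pos: [0.6017, 0.1303, 0.1659]
eef_rot: [153.7, -0.0, 93.0]
force: [-2.2, 0.4, -0.3]
grip_width: 0.0551
```

Run:
```python
from look import *
s=look("8",bed2w((0,28,40)),50,6);print(tcpbed(), (s["force"]@bedR()).round(1))
```

```text
t 9.88 tcp [0.6017 0.1303 0.1659] rpy [153.68  -0.    93.05] F [-2.2  0.4 -0.3] w 0.0551 q [ 10.4  22.3 -33.8 116.3  47.5  26.3 -55.5]
[ 2.  27.8 50.4] [-2.1  0.5  0.8]
```

View pics/scene8.png

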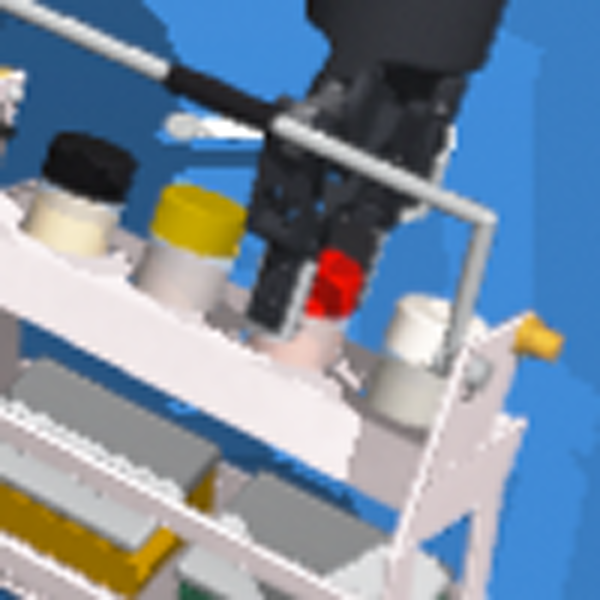

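Released. Now I retract along the bed normal and check how the jar sits.

play_rows(
  moves="0 0 -0.005 0 0 0 65;0 0 -0.015 0 0 0 65;0 0 -0.025 0 0 0 65;0 0 -0.03 0 0 0 65;0 0 -0.03 0 0 0 65",
)

```text
t: 10.4
tcp_pos: [0.5543, 0.1284, 0.2611]
eef_rot: [153.7, -0.0, 93.1]
force: [0.7, -0.4, 0.8]
grip_width: 0.0557
```

play_rows(
  moves="0 0 -0.03 0 0 0 65;0 -0.03 -0.03 0 0 0 65;0 -0.03 -0.02 0 0 0 40;0 -0.03 0 0 0 0 40;0 0 0 0 0 0 40",
)

```text
t: 10.82
tcp_pos: [0.44, 0.1211, 0.2896]
eef_rot: [153.7, 0.2, 93.0]
force: [0.9, 0.1, 0.2]
grip_width: 0.0341
```

```bash
cat > fit2.py <<'E'
from look import *
import fit
from scipy.optimize import least_squares
def rackfit(c,occ,p):
    W=cloud(c).reshape(-1,3);W=W[~np.isnan(W[:,0])]
    for it in range(8):
        B=fit.tobed(W,p)*1000
        mj=(np.abs(B[:,0])<30)&(np.abs(B[:,1])<108)&(B[:,2]>34)&(B[:,2]<68)
        ms=(np.abs(B[:,0])<31)&(np.abs(B[:,1])<105)&(np.abs(B[:,2]-26)<4)
        Pj,Ps=W[mj],W[ms]
        f=lambda q:np.r_[fit.res(fit.tobed(Pj,q),occ),(fit.tobed(Ps,q)[:,2]*1000-26)*.7]
        p=least_squares(f,p,loss='soft_l1',f_scale=1.5,x_scale=[.01,.01,.05,.01]).x
    return p,fit.tobed(W,p)*1000
E
python3 - <<'E'
from fit2 import *
s=look("9",bed2w((20,0,80)),60,5);print(tcpbed())
for n in("scene","top"):
    c=pickle.load(open(n+"9.pkl","rb"))
    p,B=rackfit(c,[84,28,-28,-84],np.array([.6237,.1037,.0525,-.0013]));print(n,p.round(4))
    for j in(84,28,-28,-84):
        r=np.hypot(B[:,0],B[:,1]-j);T=B[(r<15)&(B[:,2]>50)&(B[:,2]<80)]
        print("  cap",j,len(T),np.percentile(T[:,2],[10,50,90]).round(1) if len(T) else '')
    K=B[(np.abs(B[:,1])<108)&(B[:,2]>110)&(B[:,2]<150)&(np.abs(B[:,0]-75)<20)]
    m=np.median(K,0);print(" keeper",len(K),m.round(1),np.arctan2(m[2]-73,60-m[0]).round(3),K.std(0).round(1))
E
```

```text
t 10.82 tcp [0.44   0.1211 0.2896] rpy [153.67   0.22  93.04] F [0.9 0.1 0.2] w 0.0341 q [ 27.5 -10.3 -46.9 127.6   0.7  34.3 -18. ]
[-84.2  27.5 232.9]
scene [ 0.6242  0.1036  0.0466 -0.0016]
  cap 84 24 [61.3 64.9 65.9]
  cap 28 41 [62.9 63.7 64.8]
  cap -28 33 [63.  64.5 65.7]
  cap -84 28 [63.3 64.3 65.4]
 keeper 344 [ 80.5   3.9 134.5] 1.892 [ 2.3 59.4  2.8]
top [ 0.6221  0.1042  0.0529 -0.0007]
  cap 84 147 [62.8 64.7 66.9]
  cap 28 149 [61.6 63.7 65.7]
  cap -28 150 [62.9 64.7 66.5]
  cap -84 147 [62.5 64.3 66.6]
 keeper 521 [ 77.7  -0.5 136.7] 1.842 [ 2.7 59.3  2. ]
```

View pics/scene9.png

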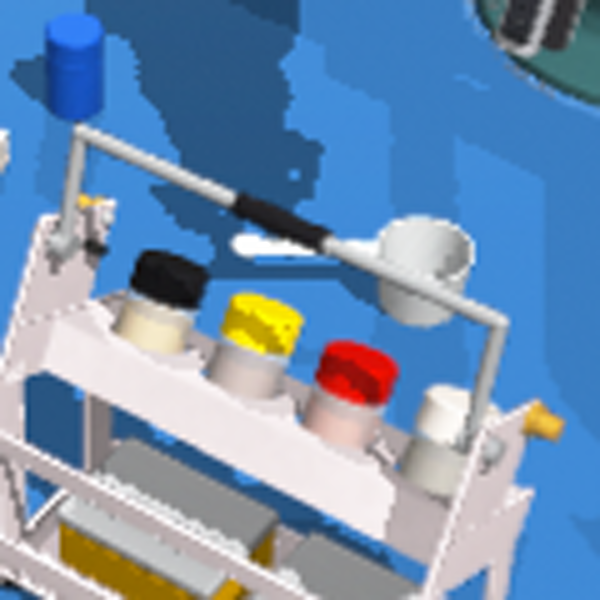

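Run:
```python
from plan import *
c=plan(bed2w((78,0,195)),toolR(),7)
c2=plan(bed2w((78,0,133)),toolR(),5,cur=c)
print(bed2w((78,0,133)))
```

```text
7 rows: [-0.004   0.0232  0.0054] [0.01 0.01 0.01] | mm/row 24.2 deg/row 0.02
  ends [0.6072 0.1025 0.3296] [153.65   0.    93.04]
5 rows: [ 0.0001 -0.      0.0124] [-0.   -0.    0.01] | mm/row 12.4 deg/row 0.01
  ends [0.6346 0.1045 0.2741] [ 1.5365e+02 -2.0000e-02  9.2990e+01]
[0.63453205 0.10426921 0.27380293]
```

play_rows(
  moves="-0.004 0.0232 0.0054 0 0 0 33;-0.004 0.0232 0.0054 0 0 0 33;-0.004 0.0232 0.0054 0 0 0 33;-0.004 0.0232 0.0054 0 0 0 33;-0.004 0.0232 0.0054 0 0 0 33",
)

```text
t: 11.33
tcp_pos: [0.5631, 0.1077, 0.3184]
eef_rot: [153.6, -0.1, 93.0]
force: [-0.4, -1.0, -0.4]
grip_width: 0.0282
```

play_rows(
  moves="-0.004 0.0232 0.0054 0 0 0 33;-0.004 0.0232 0.0054 0 0 0 33;0 0 0.01 0 0 0 33;0 0 0.01 0 0 0 33;0 0 0 0 0 0 33",
)

```text
t: 11.75
tcp_pos: [0.6174, 0.1028, 0.309]
eef_rot: [153.8, -0.1, 93.0]
force: [-0.3, -0.0, -0.2]
grip_width: 0.0285
```

Run:
```python
from fit2 import *
s=look("10",bed2w((70,0,140)),50,6);print(tcpbed())
for n in("scene","top"):
    c=pickle.load(open(n+"10.pkl","rb"))
    W=cloud(c).reshape(-1,3);T=(W-s["tcp_pos"])@rpy(s["eef_rot"])*1000
    B=(W-RACK)@bedR()*1000
    K=(np.abs(B[:,1])<108)&(np.abs(B[:,1])>40)&(B[:,2]>110)&(B[:,2]<150)&(np.abs(B[:,0]-75)<20)
    print(n,K.sum(),np.median(B[K],0).round(1),np.median(T[K],0).round(1))
```

```text
t 11.75 tcp [0.6174 0.1028 0.309 ] rpy [ 1.5381e+02 -1.1000e-01  9.3030e+01] F [-0.3 -0.  -0.2] w 0.0285 q [ 26.2  13.8 -46.8 106.9  25.6  40.4 -30.7]
[ 7.85e+01 -1.00e-01  1.74e+02]
scene 198 [ 79.8  45.3 132.6] [45.8  1.7 39.6]
top 149 [ 76.1 -73.5 136.4] [-73.   -2.   35.7]
```

View pics/scene10.png

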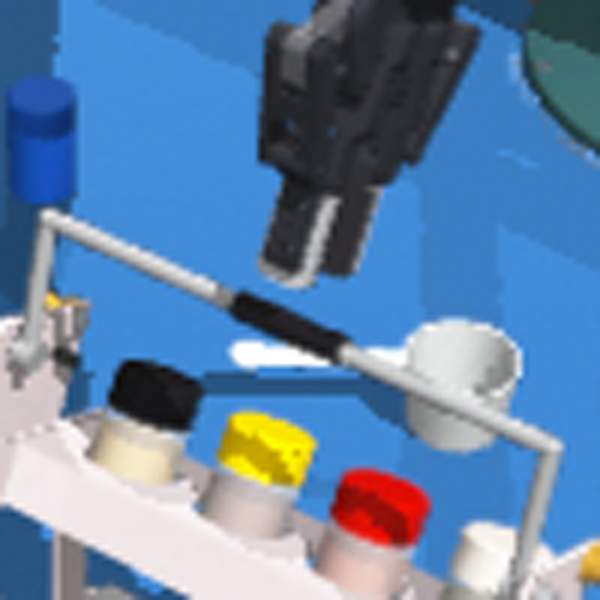

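View pics/top10.png

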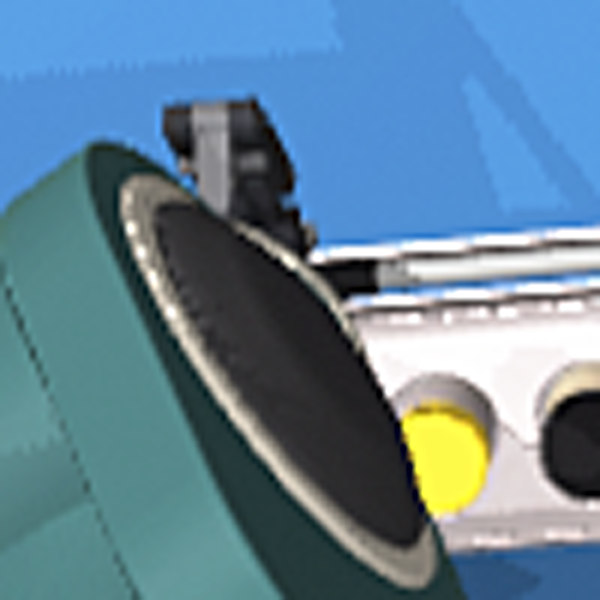

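play_rows(
  moves="0 -0.001 0.01 -0.1 0 0 36;0 0 0.009 0 0 0 36;0 0 0.006 0 0 0 36;0 0 0 0 0 0 36",
)

```text
t: 12.18
tcp_pos: [0.6267, 0.1034, 0.2871]
eef_rot: [153.6, -0.0, 93.1]
force: [-0.7, -0.5, -0.4]
grip_width: 0.0307
```

play_rows(
  moves="0 0 0.008 0 0 0 36;0 0 0.008 0 0 0 36;0 0 0 0 0 0 36",
)

```text
t: 12.43
tcp_pos: [0.6339, 0.1037, 0.2723]
eef_rot: [153.7, -0.0, 93.0]
force: [-0.6, 0.5, 0.1]
grip_width: 0.0306
```

Run:
```python
from fit2 import *
s=look("11",bed2w((70,0,140)),50,6);print(tcpbed())
```

```text
t 12.43 tcp [0.6339 0.1037 0.2723] rpy [ 1.5365e+02 -1.0000e-02  9.3040e+01] F [-0.6  0.5  0.1] w 0.0306 q [ 22.8  17.8 -43.9 107.3  31.4  37.2 -35.5]
[ 7.72e+01 -1.00e-01  1.33e+02]
```

View pics/scene11.png

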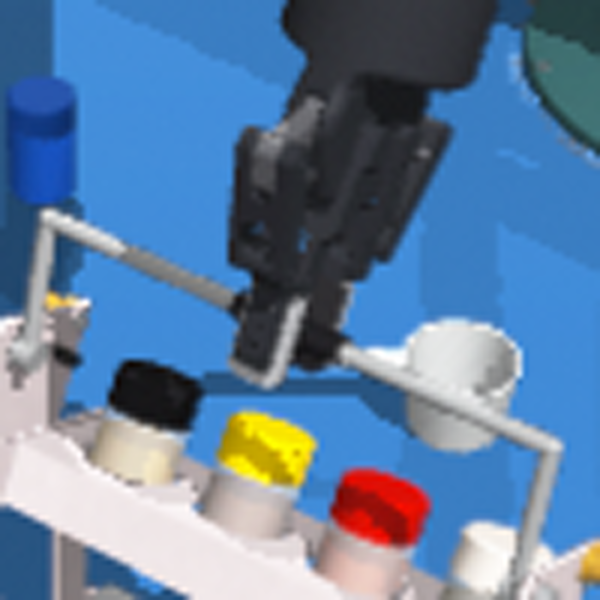

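Run:
```python
import numpy as np
q=np.array([1.8,1.68,1.56,1.44,1.32,1.2,1.08,.96,.86,.76,.67,.58,.5,.43])
x=60-62*np.cos(q)-9;z=73+62*np.sin(q)
P=np.c_[x,z];prev=np.array([77.2,133])
for a,b in zip(q,P): print(a,b.round(1),"dy,dz mm",(b[0]-prev[0]).round(1),(-(b[1]-prev[1])).round(1));prev=b.round(1)
```

```text
1.8 [ 65.1 133.4] dy,dz mm -12.1 -0.4
1.68 [ 57.8 134.6] dy,dz mm -7.3 -1.2
1.56 [ 50.3 135. ] dy,dz mm -7.5 -0.4
1.44 [ 42.9 134.5] dy,dz mm -7.4 0.5
1.32 [ 35.6 133.1] dy,dz mm -7.3 1.4
1.2 [ 28.5 130.8] dy,dz mm -7.1 2.3
1.08 [ 21.8 127.7] dy,dz mm -6.7 3.1
0.96 [ 15.4 123.8] dy,dz mm -6.4 3.9
0.86 [ 10.5 120. ] dy,dz mm -4.9 3.8
0.76 [  6.1 115.7] dy,dz mm -4.4 4.3
0.67 [  2.4 111.5] dy,dz mm -3.7 4.2
0.58 [ -0.9 107. ] dy,dz mm -3.3 4.5
0.5 [ -3.4 102.7] dy,dz mm -2.5 4.3
0.43 [-5.4 98.8] dy,dz mm -2.0 3.9
```

play_rows(
  moves="0 -0.006 -0.0002 0 0 0 36;0 -0.006 -0.0002 0 0 0 36;0 -0.0073 -0.0012 0 0 0 36;0 -0.0075 -0.0004 0 0 0 36;0 -0.0074 0.0005 0 0 0 36",
)

```text
t: 12.95
tcp_pos: [0.6017, 0.1023, 0.2599]
eef_rot: [153.5, 0.0, 93.1]
force: [0.3, 0.7, 0.6]
grip_width: 0.0307
```

Run:
```python
from fit2 import *
s=look("12",bed2w((50,0,140)),50,6);print(tcpbed())
```

```text
t 12.95 tcp [0.6017 0.1023 0.2599] rpy [1.5354e+02 1.0000e-02 9.3060e+01] F [0.3 0.7 0.6] w 0.0307 q [ 23.8  15.  -44.4 112.3  30.7  34.3 -36.4]
[ 41.7  -0.4 134.8]
```

View pics/scene12.png

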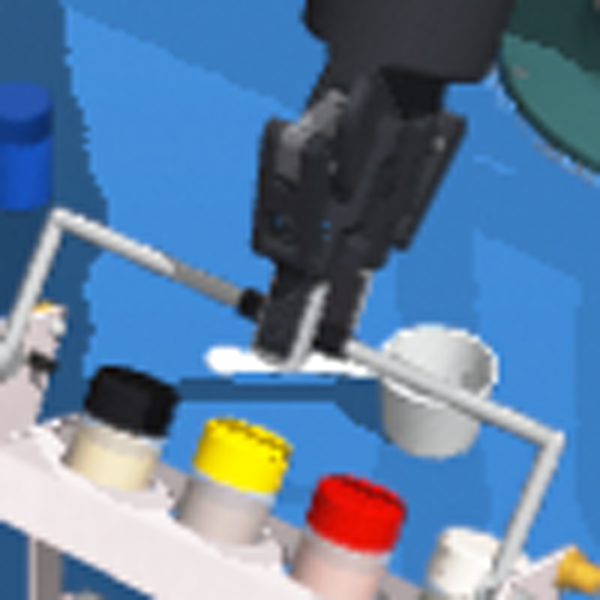

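The bar follows, with the sleeve between the fingers. I continue along the arc.

play_rows(
  moves="0 -0.0073 0.0014 0 0 0 36;0 -0.0071 0.0023 0 0 0 36;0 -0.0067 0.0031 0 0 0 36;0 -0.0064 0.0039 0 0 0 36;0 -0.0049 0.0038 0 0 0 36",
)

```text
t: 13.47
tcp_pos: [0.5794, 0.101, 0.2316]
eef_rot: [153.6, -0.0, 93.1]
force: [0.5, 0.9, -0.3]
grip_width: 0.0305
```

Run:
```python
from fit2 import *
s=look("13",bed2w((20,0,120)),50,6);print(tcpbed())
```

```text
t 13.47 tcp [0.5794 0.101  0.2316] rpy [153.6   -0.    93.06] F [ 0.5  0.9 -0.3] w 0.0305 q [ 22.6  14.6 -43.1 116.8  33.3  30.4 -40. ]
[  9.5  -0.3 119.5]
```

View pics/scene13.png

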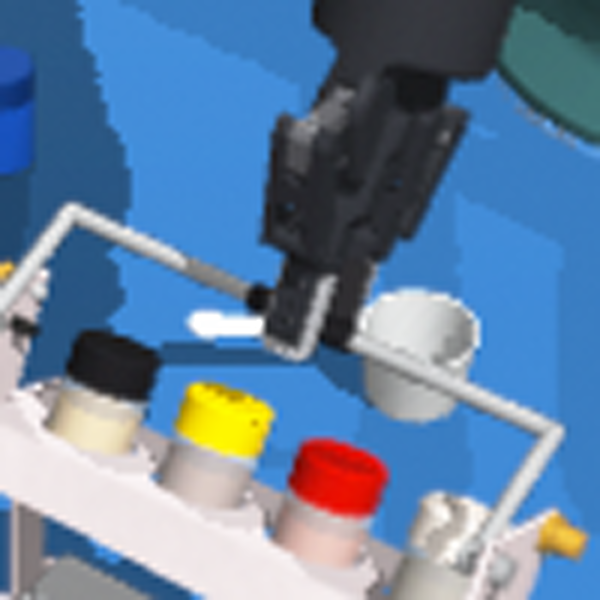

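play_rows(
  moves="0 -0.0044 0.0043 0 0 0 36;0 -0.0037 0.0042 0 0 0 36;0 -0.0033 0.0045 0 0 0 36;0 -0.0025 0.0043 0 0 0 36;0 0 0 0 0 0 36",
)

```text
t: 13.98
tcp_pos: [0.5756, 0.101, 0.2101]
eef_rot: [153.5, -0.0, 93.1]
force: [4.6, 0.1, -0.2]
grip_width: 0.0305
```

Run:
```python
from fit2 import *
s=look("14",bed2w((0,0,100)),50,6);print(tcpbed())
for n in("scene","top"):
    c=pickle.load(open(n+"14.pkl","rb"))
    W=cloud(c).reshape(-1,3)
    B=(W-RACK)@bedR()*1000
    K=(np.abs(B[:,1])<108)&(np.abs(B[:,1])>30)&(B[:,2]>80)&(B[:,2]<125)&(np.abs(B[:,0]-10)<25)
    m=np.median(B[K],0);print(n,K.sum(),m.round(1),np.arctan2(m[2]-73,60-m[0]),np.hypot(m[2]-73,60-m[0]))
```

```text
t 13.98 tcp [0.5756 0.101  0.2101] rpy [ 1.5355e+02 -3.0000e-02  9.3070e+01] F [ 4.6  0.1 -0.2] w 0.0305 q [ 20.5  15.8 -41.  118.5  37.1  28.  -43.9]
[ -3.2  -0.2 102.5]
scene 200 [ 9.6 35.1 96.5] 0.43620221700141837 55.65364661337952
top 247 [  6.1 -44.2  99.9] 0.4620730644063269 60.230959848287974
```

View pics/scene14.png

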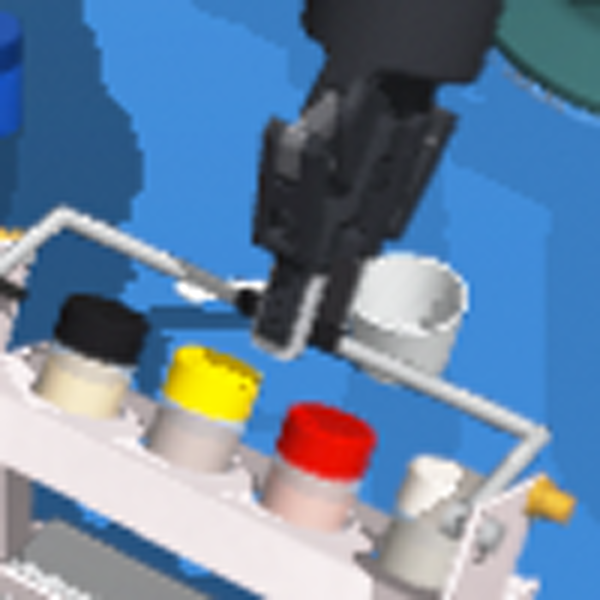

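play_rows(
  moves="0 0.0045 0 0 0 0 36;0 0.0045 -0.005 0 0 0 36;0 0 -0.015 0 0 0 36;0 0 -0.02 0 0 0 36;0 -0.004 -0.005 0 0 0 0",
)

```text
t: 14.5
tcp_pos: [0.5601, 0.1007, 0.256]
eef_rot: [153.4, -0.0, 93.1]
force: [0.7, 0.2, 0.1]
grip_width: 0.0195
```

play_rows(
  moves="0 0 0 0 0 0 0;0 0 0 0 0 0 0;0 0 0 0 0 0 0;0 0 0 0 0 0 0",
)

```text
t: 14.83
tcp_pos: [0.5598, 0.0999, 0.2527]
eef_rot: [153.6, -0.0, 93.1]
force: [-0.1, 0.5, -0.0]
grip_width: 0.0001
```

Run:
```python
from fit2 import *
s=look("15",bed2w((0,0,110)),50,6);print(tcpbed())
for n in("scene","top"):
    c=pickle.load(open(n+"15.pkl","rb"))
    W=cloud(c).reshape(-1,3)
    B=(W-RACK)@bedR()*1000
    K=(np.abs(B[:,1])<105)&(B[:,2]>82)&(B[:,2]<112)&(np.abs(B[:,0]-8)<22)
    m=np.median(B[K],0);print(n,K.sum(),m.round(1),np.arctan2(m[2]-73,60-m[0]),np.hypot(m[2]-73,60-m[0]))
```

```text
t 14.83 tcp [0.5598 0.0999 0.2527] rpy [ 1.5362e+02 -2.0000e-02  9.3050e+01] F [-0.1  0.5 -0. ] w 0.0001 q [ 26.1  10.6 -46.1 117.9  27.6  31.7 -35.4]
[  1.6  -0.3 147.4]
scene 298 [ 9.8  5.1 96.6] 0.43951421312862465 55.51614828189217
top 342 [  5.9 -18.6 100.1] 0.46467226655263805 60.505753156910856
```

View pics/scene15.png

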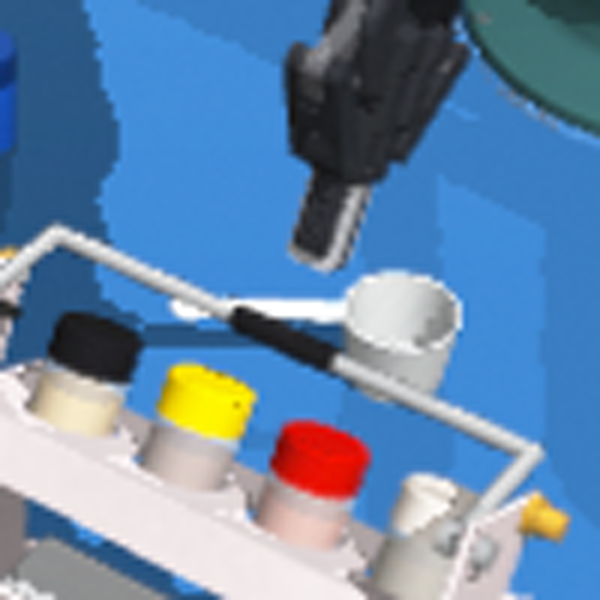

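View pics/top15.png

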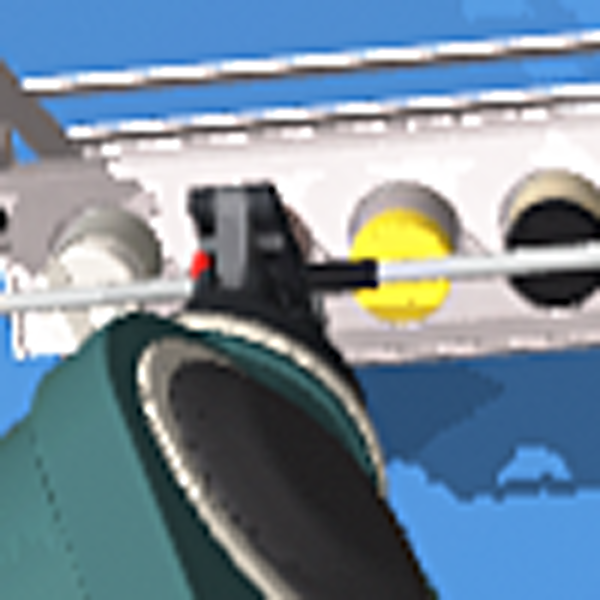

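play_rows(
  moves="0 0.0024 0.008 0 0 0 0;0 0 0.006 0 0 0 0;0 0 0.004 0 0 0 0;0 0 0 0 0 0 0",
)

```text
t: 15.27
tcp_pos: [0.5697, 0.1006, 0.2371]
eef_rot: [153.7, -0.0, 93.1]
force: [0.3, 0.9, -0.3]
grip_width: 0.0001
```

play_rows(
  moves="0 0 0.003 0 0 0 0;0 0 0.003 0 0 0 0;0 0 0 0 0 0 0",
)

```text
t: 15.52
tcp_pos: [0.5726, 0.1007, 0.2325]
eef_rot: [153.6, -0.0, 93.1]
force: [-0.3, 0.7, 0.2]
grip_width: 0.0
```

Run:
```python
from fit2 import *
s=look("16",bed2w((0,0,100)),50,6);print(tcpbed(),(s["force"]@bedR()).round(1))
```

```text
t 15.52 tcp [0.5726 0.1007 0.2325] rpy [ 1.5359e+02 -1.0000e-02  9.3060e+01] F [-0.3  0.7  0.2] w 0.0 q [ 23.3  13.8 -43.7 117.6  32.8  30.2 -39.8]
[  4.2  -0.2 123.9] [-0.1  0.7  0.3]
```

View pics/scene16.png

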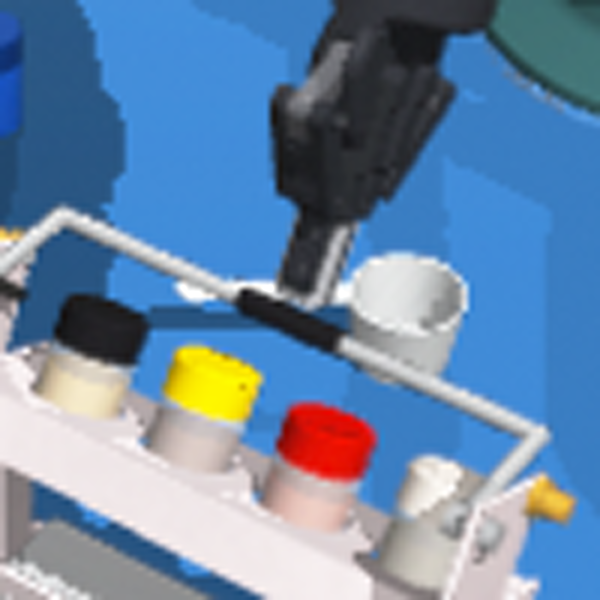

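Run:
```python
from fit2 import *
for n in("scene","top"):
    c=pickle.load(open(n+"16.pkl","rb"));im=c["image"]
    W=cloud(c); s=bot.sense(); T=(W-s["tcp_pos"])@rpy(s["eef_rot"])*1000
    B=(W-RACK)@bedR()*1000
    fin=(abs(T[...,0])<14)&(abs(T[...,1])<25)&(T[...,2]>-20)&(T[...,2]<24)
    t=T[fin];print(n,fin.sum(),t.min(0).round(1),t.max(0).round(1),"tip y",t[t[:,2]>8].min(0).round(1),t[t[:,2]>8].max(0).round(1))
    dark=(im.max(-1)<60)
    K=dark&(abs(B[...,1])<26)&(B[...,2]>85)&(B[...,2]<108)&(abs(B[...,0]-6)<16)&(T[...,2]>18)
    b=B[K];print(" sleeve",K.sum(),b.min(0).round(1),b.max(0).round(1),np.median(b,0).round(1))
    f=lambda p:np.hypot(b[:,0]-p[0],b[:,2]-p[1])-6
    r=least_squares(f,[5,100],loss='soft_l1');print(" sleeve centre x,z",r.x.round(1),np.abs(f(r.x)).mean())
```

```text
scene 167 [-13.8 -13.2 -19.8] [12.9 17.9 24. ] tip y [-13.8  -9.5   8.1] [12.7 17.2 24. ]
 sleeve 69 [  5.5 -22.9  90.9] [ 18.3  21.8 102.3] [11.5 -0.  96.7]
 sleeve centre x,z [ 6.4 95. ] 1.3950095558322944
top 28 [-13.5  -4.7 -13.9] [-4.7 12.9 23. ] tip y [-13.5  -3.6   8.7] [-7.1  5.4 23. ]
 sleeve 33 [  2.5 -23.6  98.7] [ 11.3  -5.5 105. ] [  7.1 -15.9 101.4]
 sleeve centre x,z [ 5.2 96.6] 0.9223742844384234
```

play_rows(
  moves="0 0 0.002 0 0 0 0;0 -0.0005 0.002 0 0 0 0;0 -0.0005 0.002 0 0 0 0;0 -0.0005 0.002 0 0 0 0",
)

```text
t: 15.95
tcp_pos: [0.5748, 0.1008, 0.2249]
eef_rot: [153.6, -0.0, 93.1]
force: [-1.3, 1.1, 1.2]
grip_width: -0.0001
```

Run:
```python
from fit2 import *
s=look("17",bed2w((0,0,100)),50,6);print(tcpbed(),(s["force"]@bedR()).round(1))
```

```text
t 15.95 tcp [0.5748 0.1008 0.2249] rpy [153.57  -0.    93.05] F [-1.3  1.1  1.2] w -0.0001 q [ 22.3  14.6 -42.9 117.7  34.4  29.5 -41.2]
[  2.5  -0.3 115.6] [-0.5  1.2  1.6]
```

View pics/scene17.png

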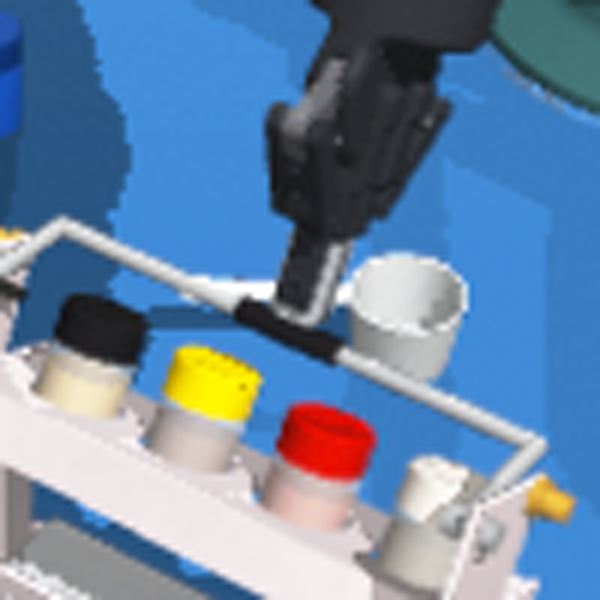

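play_rows(
  moves="0 -0.0005 0.002 0 0 0 0;0 -0.0005 0.002 0 0 0 0;0 -0.0003 0.001 0 0 0 0;0 0 0 0 0 0 0",
)

```text
t: 16.38
tcp_pos: [0.5758, 0.1009, 0.2198]
eef_rot: [153.6, -0.0, 93.1]
force: [0.3, -0.3, 0.0]
grip_width: 0.0
```

play_rows(
  moves="0 -0.0002 0.001 0 0 0 0;0 0 0.001 0 0 0 0;0 0 0 0 0 0 0",
)

```text
t: 16.63
tcp_pos: [0.5764, 0.101, 0.218]
eef_rot: [153.6, -0.0, 93.1]
force: [-3.1, 0.1, 1.8]
grip_width: -0.0006
```

Run:
```python
from fit2 import *
s=st();print(tcpbed(),(s["force"]@bedR()).round(1))
```

```text
t 16.63 tcp [0.5764 0.101  0.218 ] rpy [153.59  -0.    93.06] F [-3.1  0.1  1.8] w -0.0006 q [ 21.5  15.4 -42.1 117.9  35.8  29.  -42.5]
[  1.   -0.2 108.8] [-1.9  0.3  3. ]
```

play_rows(
  moves="0 0 0.001 0 0 0 0;0 0 0.001 0 0 0 0;0 0 0 0 0 0 0",
)

```text
t: 16.88
tcp_pos: [0.5771, 0.101, 0.2161]
eef_rot: [153.6, 0.0, 93.1]
force: [-2.5, -0.3, 1.8]
grip_width: -0.0003
```

play_rows(
  moves="0 0 0.001 0 0 0 0;0 0 0.001 0 0 0 0;0 0 0 0 0 0 0",
)

```text
t: 17.13
tcp_pos: [0.5782, 0.101, 0.2144]
eef_rot: [153.6, -0.0, 93.1]
force: [0.5, 0.1, -0.0]
grip_width: -0.0001
```

Run:
```python
from fit2 import *
s=look("18",bed2w((0,0,80)),50,6);print(tcpbed(),(s["force"]@bedR()).round(1))
```

```text
t 17.13 tcp [0.5782 0.101  0.2144] rpy [153.59  -0.    93.06] F [ 0.5  0.1 -0. ] w -0.0001 q [ 21.   15.8 -41.6 117.9  36.6  28.7 -43.2]
[  1.5  -0.3 104.9] [ 0.5  0.1 -0.3]
```

View pics/scene18.png

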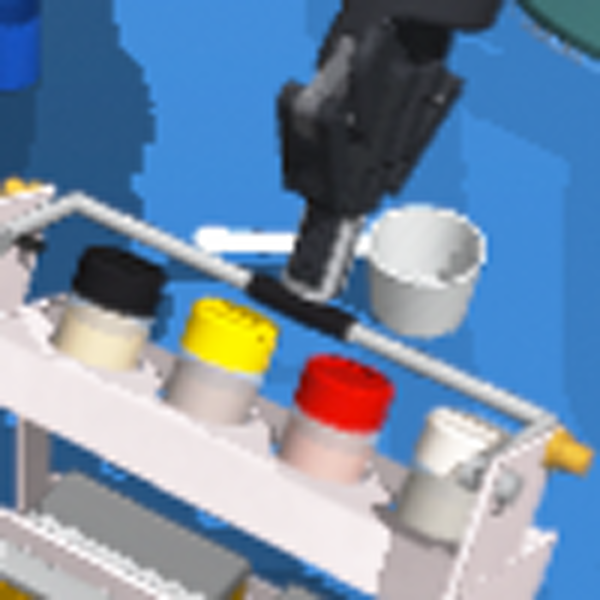

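play_rows(
  moves="0 0 0.001 0 0 0 0;0 0 0.001 0 0 0 0;0 0 0 0 0 0 0",
)

```text
t: 17.48
tcp_pos: [0.5793, 0.1011, 0.2126]
eef_rot: [153.6, -0.0, 93.1]
force: [-0.5, -0.7, 0.4]
grip_width: 0.0002
```

play_rows(
  moves="0 0 0.001 0 0 0 0;0 0 0.001 0 0 0 0;0 0 0 0 0 0 0",
)

```text
t: 17.73
tcp_pos: [0.5802, 0.1011, 0.2108]
eef_rot: [153.6, -0.0, 93.1]
force: [0.2, 0.6, -0.5]
grip_width: -0.0001
```

Run:
```python
from fit2 import *
s=look("19",bed2w((0,0,80)),50,6);print(tcpbed(),(s["force"]@bedR()).round(1))
```

```text
t 17.73 tcp [0.5802 0.1011 0.2108] rpy [ 1.5358e+02 -1.0000e-02  9.3050e+01] F [ 0.2  0.6 -0.5] w -0.0001 q [ 20.5  16.3 -41.1 117.8  37.4  28.4 -43.9]
[  1.3  -0.3 100.9] [-0.   0.6 -0.6]
```

View pics/scene19.png

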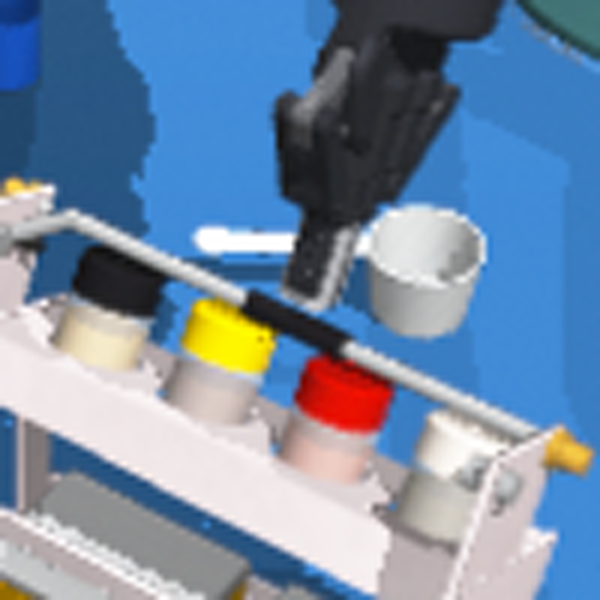

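```bash
cat > ang.py <<'E'
from fit2 import *
def ang(tag):
    for n in("scene","top"):
        c=pickle.load(open(n+tag+".pkl","rb"))
        W=cloud(c).reshape(-1,3);W=W[~np.isnan(W[:,0])]
        # bias-correct: fit rack
        p=np.array([.6242,.1036,.05,-.0016]) if n=="scene" else np.array([.6221,.1042,.0529,-.0007])
        B=fit.tobed(W,p)*1000
        r=np.hypot(B[:,0]-60,B[:,2]-73)
        K=(np.abs(B[:,1])<109)&(np.abs(B[:,1])>26)&(r>54)&(r<70)&(B[:,2]>69)&(B[:,2]<150)&(B[:,0]<60)
        for j in(84,28,-28,-84): K&=~((np.hypot(B[:,0],B[:,1]-j)<22)&(B[:,2]<70))
        b=B[K]
        f=lambda v:np.hypot(b[:,0]-(60-62*np.cos(v[0])),b[:,2]-(73+62*np.sin(v[0])))-4
        best=min((least_squares(f,[q],loss='soft_l1') for q in(0,.1,.2,.4)),key=lambda r:r.cost)
        print(n,K.sum(),"q %.3f"%best.x[0],"res %.2f"%np.abs(f(best.x)).mean(),np.median(b,0).round(1))
E
python3 - <<'E'
from ang import *
for t in("16","17","18","19"): print(t);ang(t)
E
```

```text
16
scene 179 q 0.455 res 2.32 [ 9.2 35.9 98.5]
top 226 q 0.505 res 1.52 [  7.8 -50.8  99.9]
17
scene 170 q 0.351 res 2.40 [ 7.3 33.6 93.5]
top 217 q 0.405 res 1.56 [  5.8 -50.7  94.6]
18
scene 164 q 0.140 res 2.49 [ 4.6 39.3 81.7]
top 200 q 0.204 res 1.81 [  3.3 -52.6  83.4]
19
scene 145 q 0.005 res 2.23 [ 3.7 40.8 74.1]
top 189 q 0.054 res 1.91 [  2.6 -55.2  75.5]
```

View pics/top19.png

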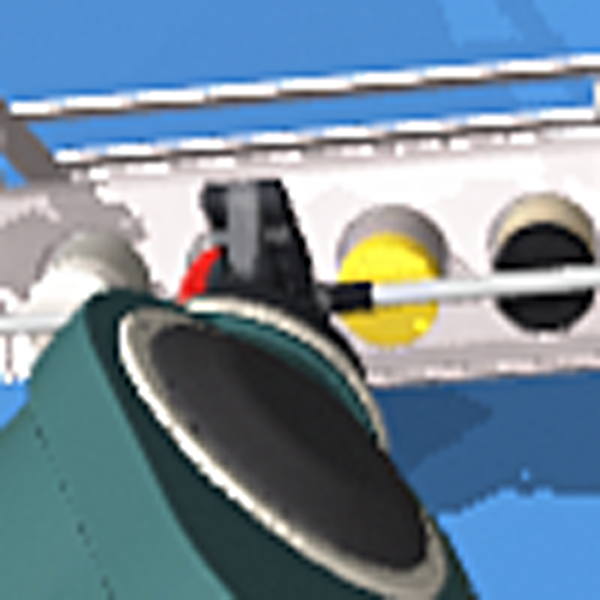

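play_rows(
  moves="0 -0.002 0.001 0 0 0 0;0 0 0.001 0 0 0 0;0 0 0 0 0 0 0",
)

```text
t: 18.08
tcp_pos: [0.5791, 0.1011, 0.2081]
eef_rot: [153.6, -0.0, 93.1]
force: [0.2, -0.3, -0.3]
grip_width: 0.0001
```

play_rows(
  moves="0 0 0.001 0 0 0 0;0 0 0 0 0 0 0",
)

```text
t: 18.25
tcp_pos: [0.5797, 0.1011, 0.2073]
eef_rot: [153.6, -0.0, 93.1]
force: [1.2, 0.5, -0.2]
grip_width: 0.0004
```

Run:
```python
from ang import *
s=look("20",bed2w((0,0,80)),50,6);print(tcpbed(),(s["force"]@bedR()).round(1));ang("20")
```

```text
t 18.25 tcp [0.5797 0.1011 0.2073] rpy [ 1.5357e+02 -1.0000e-02  9.3050e+01] F [ 1.2  0.5 -0.2] w 0.0004 q [ 20.2  16.5 -40.8 118.1  38.   28.  -44.5]
[-0.7 -0.3 97.9] [ 1.   0.4 -0.7]
scene 133 q 0.012 res 2.40 [ 4.1 42.  74.4]
top 197 q 0.058 res 1.93 [  2.8 -53.2  75.3]
```

play_rows(
  moves="0 0 0.001 0 0 0 0;0 0 0 0 0 0 0",
)

```text
t: 18.52
tcp_pos: [0.5802, 0.1011, 0.2064]
eef_rot: [153.6, -0.0, 93.1]
force: [-0.3, -0.2, 0.0]
grip_width: 0.0001
```

play_rows(
  moves="0 0 0.001 0 0 0 0;0 0 0 0 0 0 0",
)

```text
t: 18.68
tcp_pos: [0.5807, 0.1012, 0.2059]
eef_rot: [153.5, 0.0, 93.1]
force: [-7.3, -1.0, 9.2]
grip_width: 0.0002
```

Run:
```python
from ang import *
s=st();print(tcpbed(),(s["force"]@bedR()).round(1))
```

```text
t 18.68 tcp [0.5807 0.1012 0.2059] rpy [1.5355e+02 1.0000e-02 9.3060e+01] F [-7.3 -1.   9.2] w 0.0002 q [ 19.9  16.7 -40.5 118.   38.4  27.9 -44.9]
[-0.5 -0.2 96.1] [-2.5 -0.6 11.4]
```

The contact is stiff at TCP bed z = 96, which matches the bar on its stop. I retreat and check.

play_rows(
  moves="0 0 -0.003 0 0 0 0;0 0 -0.015 0 0 0 0;0 0 -0.03 0 0 0 0;0 0 -0.03 0 0 0 0;0 -0.02 -0.03 0 0 0 0",
)

```text
t: 19.1
tcp_pos: [0.5166, 0.0984, 0.2951]
eef_rot: [153.5, -0.1, 93.1]
force: [-0.4, -1.7, 2.3]
grip_width: 0.0004
```

play_rows(
  moves="0 -0.03 -0.02 0 0 0 0;0 -0.035 -0.01 0 0 0 0;0 -0.03 0 0 0 0 0;0 0 0 0 0 0 0;0 0 0 0 0 0 0",
)

```text
t: 19.52
tcp_pos: [0.4179, 0.0922, 0.2776]
eef_rot: [153.5, 0.1, 93.1]
force: [0.5, -0.2, 0.0]
grip_width: 0.0004
```

Run:
```python
from ang import *
s=look("21",bed2w((0,0,70)),60,5);ang("21");print(tcpbed())
for n in("scene","top"):
    c=pickle.load(open(n+"21.pkl","rb"));cv2.imwrite(f"pics/{n}21full.png",c["image"][:,:,::-1])
```

```text
t 19.52 tcp [0.4179 0.0922 0.2776] rpy [1.5353e+02 1.2000e-01 9.3060e+01] F [ 0.5 -0.2  0. ] w 0.0004 q [ 31.6 -14.5 -45.7 131.7  -8.7  32.7  -6.1]
scene 127 q 0.008 res 2.40 [ 4.1 32.4 74.6]
top 289 q 0.067 res 1.91 [ 2.6 27.9 75.6]
[-113.1   -0.3  232.5]
```

View pics/scene21.png

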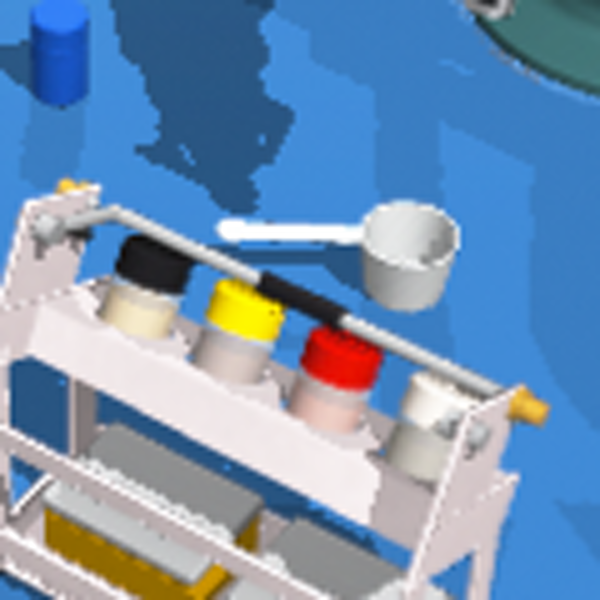

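View pics/top21full.png

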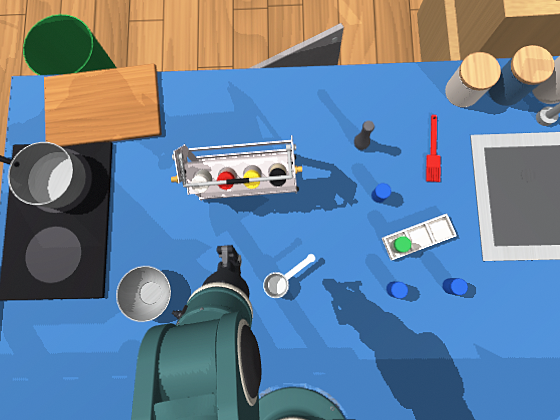

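The final pictures show the bar lying across all four caps and shut after the arm withdrew. The red jar sits at scene crop (340,360), level with the others. The bowl, cup, brush, pestle, green jar and blue jars are at the same pixels as at the start.

```bash
python3 -c "
from rig import bot
print(bot.sign_off())"
```

```text
the job is handed in; nothing more can be done
None
```

The red-capped jar is out of the tray and fully home in the free rack pocket (pocket1). The keeper bar is shut past its catches, and I handed the job in at about 19.6 s.

- **Jar:** seating it gave a firm stop at about 41 N, under the 49 N limit but my hardest push on the rack. Afterwards its cap measured 63.7 mm above the pocket floor, against 64.3–64.9 mm for the other three, so it is not standing proud.
- **Keeper bar:** I swung it over with the sleeve loosely between the fingers, then pressed with the fingers closed. It gave way with only about 3 N showing at the readings I took. A confirming press met a stiff stop at about 12 N where the shut position should be, and the bar stayed there after I withdrew.
- **Checks that disagreed:** the two cameras put the shut bar at 0.01 and 0.07 rad. They showed the same gap earlier in the swing, so I take this as calibration error; both readings are past the snap point.
- **Brushed bar:** the bar moved back about 0.09 rad before I meant to touch it, most likely brushed by the gripper while setting down or leaving the jar. No contact force showed in the readings, and it did not affect the result.
- **Everything else:** the green jar, the blue look-alikes, bowl, cup, brush and pestle look unmoved in the final top view. I compared these by eye, not by measurement.

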